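Dry-stack a keyed limestone pinnacle

ROBOT

A 6-joint arm with a two-finger parallel gripper is mounted at the origin on the work surface. World frame = base frame: x ahead of the robot, y to its left, z up, the work surface at z = 0. Lengths are in mm, angles in degrees, forces in N, time in s.
With the tool pointing down it reaches from about 350 to 850 mm from the base axis. Payload 8.1 kg.
Tool frame: the origin (TCP) lies at the very end of the fingers, on their centre line; the grasp point (between the pads) lies 19 mm behind it (r.grip_depth is the distance from the TCP to the grasp point, in mm); z points along the fingers, y is the direction in which the jaws open and shut (so a half turn about z gives the same grasp; the last joint's range is limited). The gripper opens to 85 mm and grips with 20 to 120 N. Pads are 22 mm wide; open, the fingers measure 114 mm over their backs; the gripper's body (76 mm by 85 mm) begins 54 mm behind the grasp point. The pads swing forward as they close: fully open they stand 13 mm farther back than shut.
Start: joints at [-76.857, 7.471, 85.268, -0, 87.261, -4.893], TCP at [185.796, -570.513, 231.292] pointing down, gripper open.
Joint ranges: [-169.43, 169.43], [-51.17, 129.36], [1.28, 143.12], [-76.62, 256.62], [0, 156.53], [-152.29, 152.29]. Speed limits (degrees/s): [136.94, 136.94, 159.86, 180, 180, 180].

INTERFACE

Orientations are given as [roll, pitch, yaw] about the fixed x, y, z axes, in that order (R = Rz(yaw) Ry(pitch) Rx(roll)).
In Python, from bench import status, viewer, hand_in, r gives the robot as it stands.
- The arm moves only by the shell command python3 -m crank 'ROWS' [OPENING] [FORCE]. ROWS is a JSON object of lists of equal length, an entry for each row: "slide": the shift along the tool's x, y, z in m, a list of three; "twist": the turn about the tool's z in rad. A call has 1 to 8 rows; each row shifts and turns the commanded pose from where the row before left it, along the tool's axes as they then stand; what a row does not reach is not made up. A row lasts 1/10 s, in which the tool goes at most 50 mm and 8.59 degrees, less where a joint would pass 70% of its speed; a pose out of reach is approached as far as the arm can. A call with a gripper value outside its range is refused whole. OPENING is the closure, from 0 (fully open) to 1 (shut), set as the call begins (- or left out, the last holds). The fingers move at their own pace and stop on an object; FORCE is the grip in N (left out, the last holds). Time passes only in rows, so rows that do not move let the fingers close. It gives the time, the measured TCP pose, the force and the opening at its end, in the units of the state.
- status.sense(): the state, without advancing time (a new reading comes with each control period).
- viewer.snapshot(name): name is "scene" or "top"; returns a dict with "img" (384x512x3 uint8, red, green, blue), "fx", "fy", "cx", "cy" (pixels), "k1" (the pictures are not rectified: a ray, as slopes to the right and down, at radius r is drawn at 1 + k1 r^2 times it, then the intrinsics apply), "R" (3x3) and "t" (3): a world point X has camera coordinates R X + t. Camera axes: x right, y down, z forward; pixel columns grow to the right and rows downward; lengths in mm; the calibration is good to about 2 mm. A picture is of the moment at which its call begins. There is no depth.
- hand_in(): hands the job in, once; it reports no verdict.
The state is a dict: "time": time; "joint_pos": joint angles; "qd": joint speeds; "joint_efforts": joint torques, N m; "tool_pos": TCP position; "tcp_rot": TCP orientation; "ft_force": force on the tool from outside, world axes, zero at the start; "wrist_torque": the same for the moment, N m; "finger_gap": finger opening in mm.
Only numpy, scipy, OpenCV 4.12 (cv2) and the standard library are available. Lean on these libraries where they do the work, as an engineer would, in place of code of your own. Each camera call takes 0.05 s, during which the arm holds its last target.

TASK

Dry-assemble the new limestone pinnacle on the plinth stone that stands on the turntable: first the lower shaft stone, on it the upper shaft stone, and on that the finial, which leans in the sloped cradle. Turn every stone so that its wide and narrow lugs drop into the matching notches below and it beds fully down, upright, and let go of it before fetching the next. Set the stones down rather than dropping them, keep clear of the hanging hook, and leave the other things on the bench where they are.

Things in the scene. Friction and masses are not known exactly. Their poses are not given: they have to be found in the camera images.
- plinth: Fixed limestone plinth stone (foot 104 x 100 mm, upper part 74 x 70 mm) on a steel turntable of radius 75 mm; it does not turn. Origin on the bench under its centre, z up, +x towards its wide notch; a red crayon line marks the +x face.
- plinth_bed (a point): Centre of the plinth's top bed, 90 mm above the bench; axes as the plinth. Two notches in the bed, 12 mm deep, open to the faces: at +x 29 mm wide, at -x 17 mm wide; inner walls 18.5 mm from the centre.
- lower_shaft: Loose limestone block 64 (x) x 60 (y) x 70 mm, 0.4 to 0.73 kg, two bands near its foot. Origin: centre of its lower bed, z up. Two lugs 10 mm tall hang below the bed, flush with the x faces, 12 mm deep inwards: 26 mm wide at +x (red line), 14 mm at -x; sides and inside taper 2.5 mm to the tip. 1.5 mm play all round in the plinth's notches. Grip the flat y faces. Starts upright on its bearer.
- lower_shaft_top (a point): Centre of the lower shaft stone's top bed, 70 mm above its origin; axes as the stone. Notches 12 mm deep, open to the faces: at +x 29 mm wide, at -x 17 mm wide; inner walls 15.5 mm from the centre.
- upper_shaft: Loose limestone block 58 (x) x 54 (y) x 62 mm, 0.27 to 0.51 kg, one band near its foot. Origin, axes, lugs and red line as on the lower shaft stone; its lugs fit that stone's top notches with 1.5 mm play all round. Grip the flat y faces. Starts upright on its bearer.
- upper_shaft_top (a point): Centre of the upper shaft stone's top bed, 62 mm above its origin; axes as the stone. Notches 12 mm deep, open to the faces: at +x 29 mm wide, at -x 17 mm wide; inner walls 12.5 mm from the centre.
- finial: Loose limestone finial, 0.2 to 0.36 kg: die 52 (x) x 48 (y) x 46 mm, then a low pyramid and a bud, top at 72 mm. Origin: centre of its lower bed; +z from the bed to the bud. Lugs (10 mm tall) and red line as on the shaft stones, fitting the upper shaft stone's notches with 1.5 mm play. Grip the flat y faces. Starts in the cradle, its +z leaning 40 degrees from upright.
- cradle: Fixed softwood cradle with the finial; origin on the bench under the finial's bed, x as its heading. Foot board x -93 to +57 mm, 96 mm wide. The bed rests 48 mm up on a sloped ledge; the -x face leans on a backrest 84 mm wide, ending 40 mm above the bed along the finial. The finial's top leans 40 degrees towards the cradle's -x.
- lower_bearer: Fixed softwood batten under the lower shaft stone, 32 (x) x 74 (y) x 24 mm, origin under its centre. The stone's bed rests on it, lugs hanging free on its two x sides.
- upper_bearer: Fixed softwood batten under the upper shaft stone, 26 (x) x 74 (y) x 24 mm, origin under its centre. The stone's bed rests on it, lugs hanging free on its two x sides.
- hook: Fixed blue davit with an arm 640 mm or more above the bench towards -y, a vertical chain and an iron hook; origin on the bench straight below the chain. The hook stays within 45 mm of the chain's line and reaches down to 400 mm above the bench. Must not be struck.
- lewis: Bystander, loose: three-legged steel lewis lying flat with its shackle, 195 mm long along x (-124 to +75), 88 mm wide, 20 mm high; origin under the legs' middle.
- slate_wedge: Bystander, loose: grey slate wedge 120 x 50 mm, 28 mm high at its -x end; origin under its centre.
- riffler: Bystander, loose: bronze riffler 195 mm long along x with a curved tip at +x, 18 mm high; origin under its middle.
- pin_punch: Bystander, loose: short stainless pin punch 125 mm long along x, hexagonal, 14 mm across; origin under its middle.
- mallet: Bystander, loose: round mason's mallet standing on its white head, 100 mm across, 204 mm high with the wooden handle up; origin under its centre.
- dust_brush: Bystander, loose: dusting brush lying on the bench, 200 mm long along x, 42 mm wide, 20 mm high; origin under its middle.
Mind the look-alikes: they are no part of the job. What is shaped like the finial but green is not meant. What is shaped like the lower_shaft but orange is not meant.

How it is judged:
By the outcome, as a careful person would: the job done as asked, in the order asked, and still so for the second after the job is handed in, with the robot touching nothing.
It also fails if it takes over 72 s, if anything falls off the work surface, if the arm or the gripper's body presses on something with over 40 N, if the wrist force passes 120 N, or if a joint passes its speed limit or range.

## Working session

There is one attempt and no reset: what is moved stays moved. The work goes in short steps, Python scripts to look and compute and a shell command to move; the robot and the scene stay as the last step left them, time stands still between calls to the robot, and variables do not carry over. Pictures are saved under pics/ and viewed, and the job is handed in when it is done.

```bash
ls -la; mkdir -p pics; cat > look.py <<'E'
import sys,cv2,numpy as np,json
from bench import status,viewer,r
def snap(name,fn):
    s=viewer.snapshot(name)
    np.savez(fn.replace('.png','.npz'),**s)
    cv2.imwrite('pics/'+fn,cv2.cvtColor(s['img'],cv2.COLOR_RGB2BGR))
    return s
E
python3 - <<'E'
from look import *
for n in ('scene','top'):
    s=snap(n,n+'0.png'); print(n,{k:np.array(s[k]).round(4).tolist() for k in s if k!='img'})
print(status.sense())
print([a for a in dir(r) if a[0]!='_'], r.grip_depth)
for n in ('scene','top'):
    im=cv2.imread('pics/%s0.png'%n); cv2.imwrite('pics/%s0b.png'%n,cv2.resize(im,(800,600),interpolation=cv2.INTER_CUBIC))
E
```

```text
total 12
drwxr-xr-x  3 agent agent 4096 Dec  6 22:31 .
drwxr-xr-x 23 root  root  4096 Dec  6 22:31 ..
drwxr-xr-x  2 agent agent 4096 Dec  6 22:31 pics
scene {'fx': 414.4709, 'fy': 414.4709, 'cx': 253.6547, 'cy': 193.4417, 'k1': -0.1391, 'R': [[-0.7557, 0.6549, 0.0062], [0.5269, 0.6135, -0.5883], [-0.3891, -0.4412, -0.8086]], 't': [412.7391, -208.1723, 1827.3477]}
top {'fx': 492.3673, 'fy': 492.3673, 'cx': 260.7751, 'cy': 188.6417, 'k1': 0.0703, 'R': [[0.023, -0.9997, 0.0062], [-0.9974, -0.0234, -0.0684], [0.0685, -0.0046, -0.9976]], 't': [-32.1503, 519.43, 1489.6593]}
{'time': 0.1, 'joint_pos': array([-7.68552846e+01,  7.51295732e+00,  8.53240318e+01,  3.24296996e-04,
        8.72615937e+01, -4.89288636e+00]), 'qd': array([-0.04973883, -0.15336753, -0.28046303,  0.01407868, -0.03678079,
       -0.15686427]), 'joint_efforts': array([ 4.87137768e-04, -5.70953178e+01, -5.01943767e+01, -2.12007963e-04,
        8.10065889e-03, -2.31743593e-05]), 'tool_pos': array([ 185.69449019, -570.01113166,  230.31713586]), 'tcp_rot': array([-1.79901804e+02, -8.73116419e-03,  1.80375785e+01]), 'ft_force': array([-0.36344792, -0.34451719, -0.0639423 ]), 'wrist_torque': array([ 0.03416466,  0.05461463, -0.01672677]), 'finger_gap': 85.2214653968035}
['PlanningError', 'grip_depth'] 18.700000000000003
```

View pics/scene0b.png

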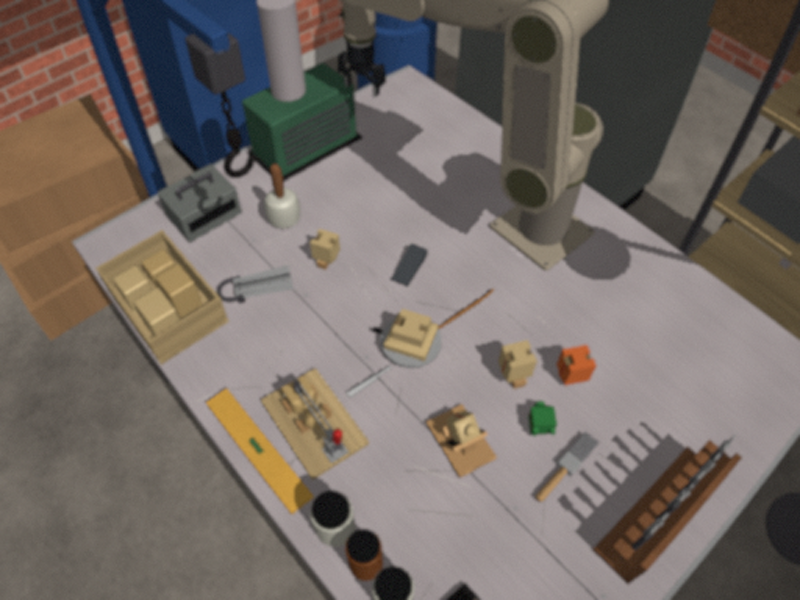

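View pics/top0b.png

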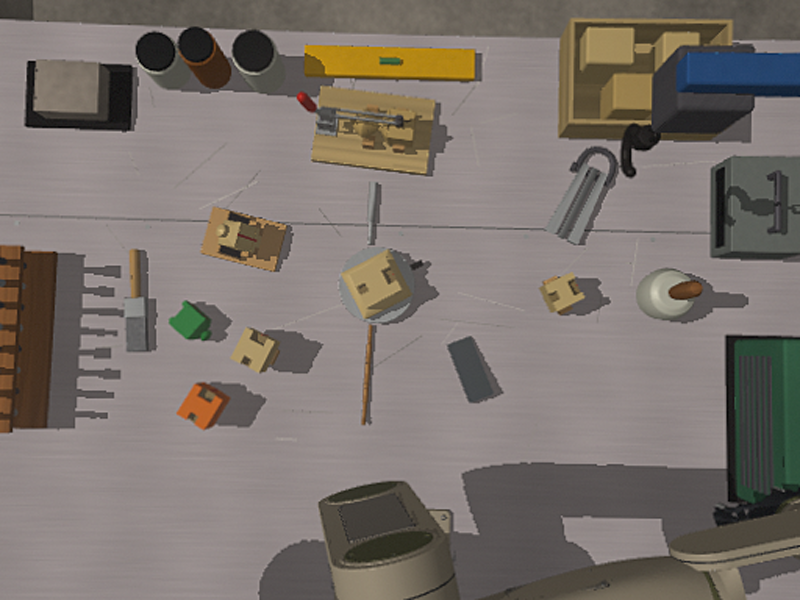

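Scene view: plinth on the turntable at (412,335), stones at (323,247) and (518,362), cradle with finial at (462,435), and the hook at (237,160). The top view shows the same things, with the orange and green decoys at left. I'll zoom in.

```bash
python3 - <<'E'
import cv2,numpy as np
t=cv2.imread('pics/top0.png'); s=cv2.imread('pics/scene0.png')
def crop(im,u,v,h=32): 
    c=im[v-h:v+h,u-h:u+h]; c=cv2.resize(c,(300,300),interpolation=cv2.INTER_NEAREST)
    for k in range(0,2*h,10):
        x=int(k*300/(2*h)); cv2.putText(c,str(u-h+k),(x,8),0,.28,(255,255,255)); cv2.putText(c,str(v-h+k),(0,x+8),0,.28,(255,255,255)); cv2.line(c,(x,10),(x,14),(255,255,255)); 
    return c
A=[crop(t,*p) for p in ((163,224),(360,188),(243,184),(156,152))]
B=[crop(s,*p) for p in ((332,233),(207,158),(264,216),(295,278))]
cv2.imwrite('pics/z1.png',np.vstack([np.hstack(A[:2]),np.hstack(B[:2])]))
cv2.imwrite('pics/z2.png',np.vstack([np.hstack(A[2:]),np.hstack(B[2:])]))
E
```

```text
(no output)
```

View pics/z1.png

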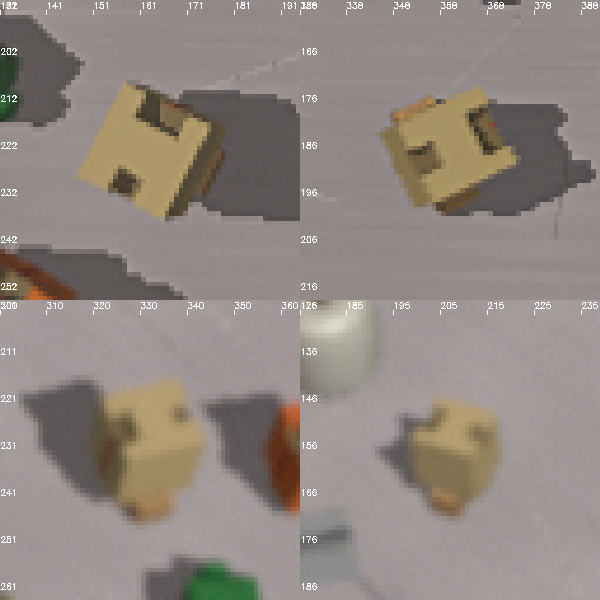

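View pics/z2.png

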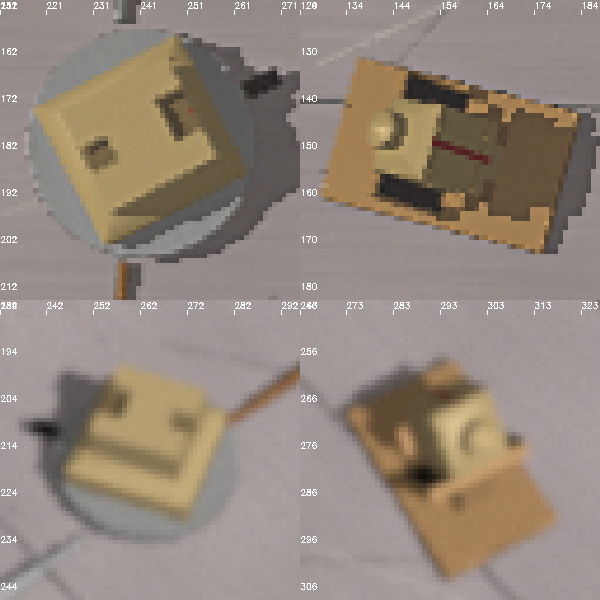

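```bash
cat > geo.py <<'E'
import numpy as np,cv2
from scipy.optimize import least_squares
S={n:dict(np.load(n+'0.npz')) for n in ('scene','top')}
def proj(s,X):
    C=np.atleast_2d(X)@s['R'].T+s['t']; m=C[:,:2]/C[:,2:]; m=m*(1+s['k1']*(m**2).sum(1,keepdims=True))
    return m*[s['fx'],s['fy']]+[s['cx'],s['cy']]
def back(s,uv,z):
    K=np.array([[s['fx'],0,s['cx']],[0,s['fy'],s['cy']],[0,0,1.]])
    m=(np.array(uv)-[s['cx'],s['cy']])/[s['fx'],s['fy']]; q=m.copy()
    for _ in range(30): q=m/(1+s['k1']*(q**2).sum())
    d=s['R'].T@np.array([q[0],q[1],1.]); c=-s['R'].T@s['t']
    return c+d*(z-c[2])/d[2]
def pose(x,y,yaw,P,z=0):
    a=np.radians(yaw); P=np.atleast_2d(P).astype(float)
    R=np.array([[np.cos(a),-np.sin(a),0],[np.sin(a),np.cos(a),0],[0,0,1]])
    return P@R.T+[x,y,z]
E
python3 - <<'E'
from geo import *
T=S['top'];C=S['scene']
# top crops: px = origin + crop*64/300
for nm,uv,z in [('low',(162,222.5),94),('up',(358,187),86),('plinth',(241,182),90),('cradle',(155,151),0),('hook?',(405,98),430),('mallet',(427,188),50),('decoy_or',(130,259),90),('gr',(122,205),40)]:
    print(nm,back(T,uv,z).round(1))
for nm,uv,z in [('low',(333,226),94),('up',(207,152),86),('plinth',(265,208),90)]: print(nm,back(C,uv,z).round(1))
E
```

```text
low [410.4 262.5  94. ]
up [ 526.8 -303.4   86. ]
plinth [533.1  38.4  90. ]
cradle [630.5 310.3   0. ]
hook? [ 702.5 -336.   430. ]
mallet [ 531.4 -515.    50. ]
decoy_or [304.4 350.1  90. ]
gr [459.8 393.5  40. ]
low [405.9 270.7  94. ]
up [ 530.6 -309.9   86. ]
plinth [536.7  51.9  90. ]
```

```bash
cat > fit.py <<'E'
from geo import *
from scipy.optimize import minimize
SS=8
def box(x0,x1,y0,y1,z0,z1):
    return np.array([[x,y,z] for x in(x0,x1) for y in(y0,y1) for z in(z0,z1)],float)
def chroma(im):
    im=cv2.GaussianBlur(im.astype(np.float32),(0,0),.01) if 0 else im.astype(np.float32)
    return (im[...,0]-im[...,2])/(im.sum(2)+20)
def cover(s,parts,u0,v0,w):
    m=np.zeros((w*SS,w*SS),np.uint8)
    for P in parts:
        q=((proj(s,P)-[u0-.5,v0-.5])*SS-.5)
        h=cv2.convexHull(q.astype(np.float32))
        cv2.fillConvexPoly(m,np.round(h*16).astype(np.int32),1,shift=4)
    return cv2.resize(m.astype(np.float32),(w,w),interpolation=cv2.INTER_AREA)
def topmask(s,top,u0,v0,w): return cover(s,[top],u0,v0,w)
def lum(im): return im.astype(np.float32).sum(2)/3
def cost(p,parts,top,views,w=56,detail=False):
    tot=0;out=[]
    for s,blur in views:
        c=proj(s,pose(p[0],p[1],p[2],[[0,0,50]]))[0]; c=views_c[id(s)]
        u0,v0=int(c[0]-w/2),int(c[1]-w/2)
        A=cover(s,[pose(p[0],p[1],p[2],P) for P in parts],u0,v0,w)
        B=cover(s,[pose(p[0],p[1],p[2],top)],u0,v0,w)
        if blur: A=cv2.GaussianBlur(A,(0,0),blur);B=cv2.GaussianBlur(B,(0,0),blur)
        im=s['img'][v0:v0+w,u0:u0+w]
        I=chroma(im)
        M=np.stack([A.ravel(),np.ones(w*w)],1)
        # robust: linear fit of I
        x,res,_,_=np.linalg.lstsq(M,I.ravel(),rcond=None)
        r1=(M@x-I.ravel())/max(abs(x[0]),.03)
        tot+=np.minimum(r1**2,.5).sum()
        # luminance: only pixels well within dilated object
        sel=(A>.98).ravel()
        L=lum(im).ravel()
        if sel.sum()>50:
            M2=np.stack([B.ravel(),1-B.ravel()],1)[sel]
            x2=np.linalg.lstsq(M2,L[sel],rcond=None)[0]
            r2=(M2@x2-L[sel])/60
            tot+=.5*(np.minimum(r2**2,.5)).sum()+.5*.08*(~sel).sum()*0
        out.append((A,B,u0,v0))
    return (tot,out) if detail else tot
views_c={}
def run(name,p0,parts,top,mid,cams,w=56):
    views=[(S['top'],.4),(S['scene'],.9)]
    views=[v for v,k in zip(views,('top','scene')) if k in cams]
    for s,_ in views: views_c[id(s)]=proj(s,pose(p0[0],p0[1],p0[2],[[0,0,mid]]))[0]
    best=None
    for dy in (-6,0,6):
        r=minimize(cost,[p0[0],p0[1],p0[2]+dy],args=(parts,top,views,w),method='Nelder-Mead',options=dict(initial_simplex=np.array([[p0[0],p0[1],p0[2]+dy]]*4)+np.array([[0,0,0],[6,0,0],[0,6,0],[0,0,6]]),xatol=.05,fatol=.01))
        if best is None or r.fun<best.fun: best=r
    print(name,cams,best.x.round(2),round(best.fun,2))
    return best.x
def overlay(fn,items,cam,h,center):
    s=S[cam]; u,v=int(center[0]),int(center[1]); k=600//(2*h)
    c=cv2.resize(s['img'][v-h:v+h,u-h:u+h][...,::-1],None,fx=k,fy=k,interpolation=cv2.INTER_NEAREST).copy()
    for P in items:
        q=((proj(s,P)-[u-h-.5,v-h-.5])*k)
        cv2.polylines(c,[np.round(q).astype(np.int32)],True,(255,0,255),1)
    cv2.imwrite(fn,c)
E
cat > objs.py <<'E'
from fit import *
def shaft(X,Y,H,bx):
    b=24
    parts=[box(-X/2,X/2,-Y/2,Y/2,b,b+H),box(-bx/2,bx/2,-37,37,0,b),box(X/2-12,X/2,-13,13,b-10,b),box(-X/2,-X/2+12,-7,7,b-10,b)]
    top=np.array([[-X/2,-Y/2,b+H],[X/2,-Y/2,b+H],[X/2,Y/2,b+H],[-X/2,Y/2,b+H]])
    return parts,top
def notch(X,Y,z,inn):
    return [np.array([[X/2,-14.5,z],[inn,-14.5,z],[inn,14.5,z],[X/2,14.5,z]]),np.array([[-X/2,-8.5,z],[-inn,-8.5,z],[-inn,8.5,z],[-X/2,8.5,z]])]
low=shaft(64,60,70,32); up=shaft(58,54,62,26)
pl=([box(-52,52,-50,50,9,60),box(-37,37,-35,35,60,90)],np.array([[-37,-35,90],[37,-35,90],[37,35,90],[-37,35,90]]))
E
python3 - <<'E'
from objs import *
for cams in (('top',),('scene',),('top','scene')):
    # low: narrow notch in image lower-left, wide at upper right
    run('low',[410,265,-30],*low,50,cams)
    run('up',[527,-305,-60],*up,50,cams)
    run('pl',[533,42,-60],*pl,50,cams,w=64)
E
```

```text
low ('top',) [407.19 265.27 -24.8 ] 54.16
up ('top',) [ 528.94 -312.18  -63.  ] 49.29
pl ('top',) [538.82  41.91 -61.45] 139.5
low ('scene',) [406.99 269.16 -25.2 ] 36.73
up ('scene',) [ 530.23 -309.15  -61.91] 14.3
pl ('scene',) [531.67  40.18 -61.87] 124.49
low ('top', 'scene') [407.05 266.14 -24.99] 99.43
up ('top', 'scene') [ 528.91 -311.81  -62.98] 67.51
pl ('top', 'scene') [537.78  41.62 -61.08] 279.48
```

```bash
cat > ov.py <<'E'
from objs import *
def tile(P,fn):
    rows=[]
    for cam in ('top','scene'):
        row=[]
        for nm,(p,o,nt,mid) in P.items():
            c=proj(S[cam],pose(*p,[[0,0,mid]]))[0]
            items=[pose(*p,o[1])]+[pose(*p,n) for n in nt]
            for b in o[0]:
                items.append(pose(*p,b[[0,2,6,4]])); 
            overlay('/tmp/x.png',items,cam,26,c); im=cv2.resize(cv2.imread('/tmp/x.png'),(266,266))
            row.append(im)
        rows.append(np.hstack(row))
    cv2.imwrite(fn,np.vstack(rows))
N=dict(low=(low,notch(64,60,94,15.5),60),up=(up,notch(58,54,86,12.5),55),pl=(pl,notch(74,70,90,18.5),60))
E
python3 - <<'E'
from ov import *
tile(dict(low=([407.1,266.1,-25],)+N['low'],up=([528.9,-311.8,-63],)+N['up'],pl=([537.8,41.6,-61.1],)+N['pl']),'pics/ov1.png')
E
```

```text
(no output)
```

View pics/ov1.png

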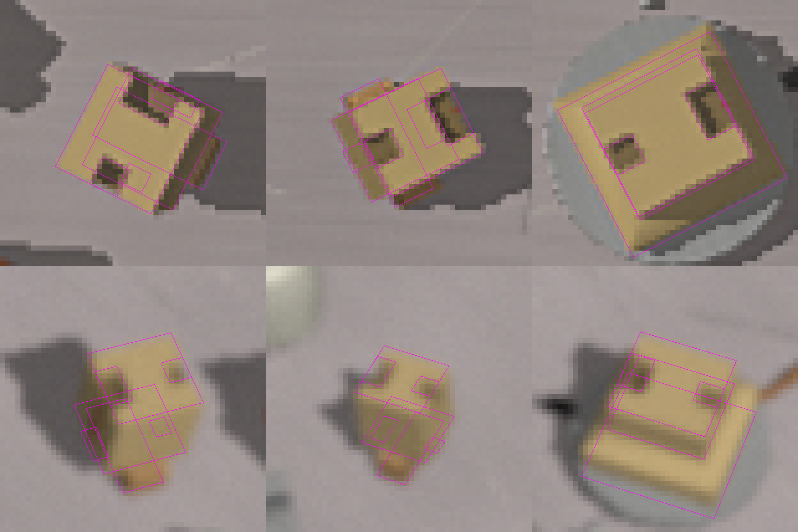

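```bash
cat > zoom.py <<'E'
from objs import *
def z(cam,c,h,k,items=(),S_=None):
    s=(S_ or S)[cam]; u,v=int(c[0]),int(c[1])
    im=cv2.resize(s['img'][v-h:v+h,u-h:u+h][...,::-1],None,fx=k,fy=k,interpolation=cv2.INTER_CUBIC)
    im=cv2.convertScaleAbs(im,alpha=1.2)
    for P in items: cv2.polylines(im,[np.round((proj(s,P)-[u-h-.5,v-h-.5])*k).astype(np.int32)],True,(255,0,255),1)
    for i in range(0,2*h,5):
        x=int((i+.5)*k); cv2.putText(im,str(u-h+i),(x-10,9),0,.3,(0,0,255)); cv2.putText(im,str(v-h+i),(0,x+4),0,.3,(0,0,255))
        cv2.line(im,(x,10),(x,15),(0,0,255)); cv2.line(im,(22,x),(27,x),(0,0,255))
    return im
E
python3 - <<'E'
from zoom import *
C={'low':((163,222),(332,232)),'up':((360,188),(207,158)),'pl':((241,185),(264,216))}
for a in C:
    h=20 if a!='pl' else 25; k=400//(2*h)
    cv2.imwrite(f'pics/zz_{a}.png',np.hstack([z('top',C[a][0],h,k),z('scene',C[a][1],h,k)]))
E
```

```text
(no output)
```

View pics/zz_low.png

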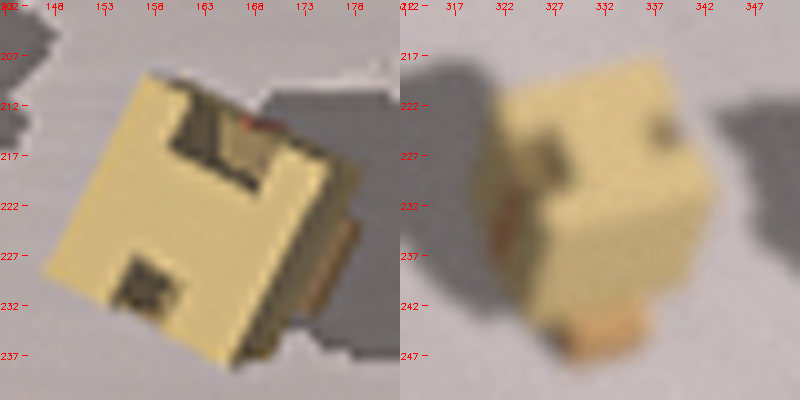

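View pics/zz_up.png

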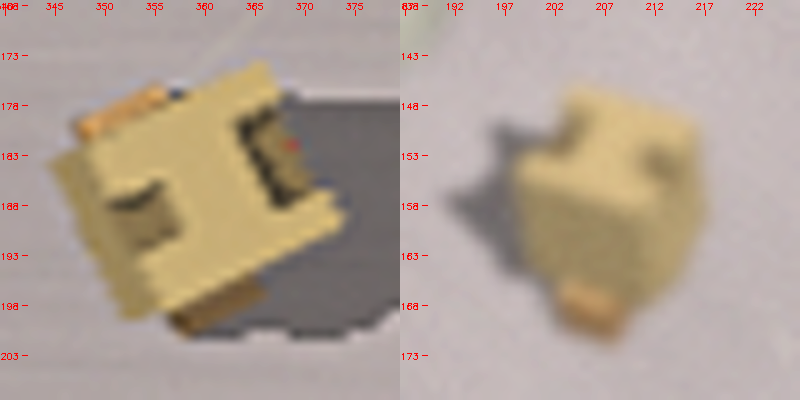

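View pics/zz_pl.png

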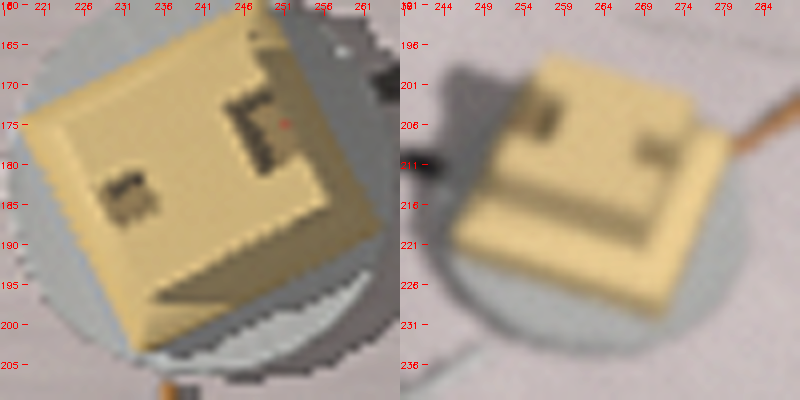

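```bash
cat > corners.py <<'E'
from geo import *
def solve(nm,X,Y,inn,z,yaw0,p0,pts,org,k,cam,iters=1):
    M={'pp':(X/2,Y/2),'pm':(X/2,-Y/2),'mm':(-X/2,-Y/2),'mp':(-X/2,Y/2),'wp':(inn,14.5),'wm':(inn,-14.5),'np':(-inn,8.5),'nm':(-inn,-8.5),'wpo':(X/2,14.5),'wmo':(X/2,-14.5),'npo':(-X/2,8.5),'nmo':(-X/2,-8.5)}
    ks=list(pts); P=np.array([[*M[a],z] for a in ks]); uv=np.array([pts[a] for a in ks])/k-.5+org
    f=lambda p:(proj(S[cam],pose(p[0],p[1],p[2],P))-uv).ravel()
    r=least_squares(f,[*p0,yaw0],loss='soft_l1',f_scale=.5,x_scale=[1,1,1])
    print(nm,cam,r.x.round(2),'res',dict(zip(ks,r.fun.reshape(-1,2).round(1).tolist())))
    return r.x
E
python3 - <<'E'
from corners import *
solve('low',64,60,15.5,94,-30,(407,266),dict(mp=(45,270),pp=(148,75),pm=(330,165),mm=(232,368),wp=(170,150),wm=(258,192),np=(132,255),nm=(185,285)),(143,202),10,'top')
solve('low',64,60,15.5,94,-30,(407,266),dict(pm=(100,95),mm=(262,55),mp=(315,180),pp=(145,212)),(312,212),10,'scene')
solve('up',58,54,12.5,86,-66,(527,-310),dict(pp=(268,62),pm=(345,215),mm=(158,310),mp=(92,150),wp=(238,125),wm=(275,207),np=(160,180),nm=(180,228)),(340,168),10,'top')
solve('up',58,54,12.5,86,-66,(527,-310),dict(pm=(175,90),mm=(300,125),mp=(245,210),pp=(118,165)),(187,138),10,'scene')
solve('pl',74,70,18.5,90,-64,(535,42),dict(pm=(328,203),mm=(155,298),wp=(225,103),wm=(268,172),np=(140,170),nm=(160,210),npo=(97,190),nmo=(115,222)),(216,160),8,'top')
solve('pl',74,70,18.5,90,-64,(535,42),dict(pm=(142,55),mm=(295,95),mp=(248,222),pp=(88,178)),(239,191),8,'scene')
E
```

```text
low top [407.52 264.47 -25.36] res {'mp': [-0.2, 0.3], 'pp': [-0.1, -0.1], 'pm': [0.2, 0.2], 'mm': [-0.3, -0.1], 'wp': [-0.2, -0.1], 'wm': [-0.0, 0.2], 'np': [0.4, -0.0], 'nm': [0.4, -0.4]}
low scene [404.83 264.97 -28.83] res {'pm': [-0.4, -1.5], 'mm': [0.1, -0.7], 'mp': [0.1, 0.7], 'pp': [0.1, 0.8]}
up top [ 529.84 -311.98  -64.27] res {'pp': [-0.3, -0.1], 'pm': [-0.0, 1.4], 'mm': [0.6, 0.0], 'mp': [-0.7, -0.8], 'wp': [-0.6, -0.2], 'wm': [-0.0, 0.6], 'np': [0.3, -0.3], 'nm': [0.8, 0.1]}
up scene [ 529.71 -308.01  -63.46] res {'pm': [0.1, -0.9], 'mm': [0.2, -0.4], 'mp': [-0.1, 0.3], 'pp': [-0.2, 0.7]}
pl top [539.06  41.07 -60.96] res {'pm': [0.4, -0.2], 'mm': [-0.5, -0.3], 'wp': [-0.2, 0.3], 'wm': [-0.9, 0.4], 'np': [0.2, -0.4], 'nm': [0.4, -0.3], 'npo': [-0.1, 0.0], 'nmo': [0.3, 1.2]}
pl scene [542.03  45.09 -59.58] res {'pm': [-0.1, 0.2], 'mm': [-0.3, 0.5], 'mp': [-0.1, -0.3], 'pp': [0.6, -0.3]}
```

```bash
cat > plan.py <<'E'
import sys,numpy as np
from bench import status
def go(x,y,z,yaw=None,n=None,twist_first=False):
    """print slide in tool axes (m) at present yaw to reach target TCP, and twist left"""
    s=status.sense(); p=s['tool_pos']; a=s['tcp_rot'][2]
    def sl(d,a):
        a=np.radians(a); return np.array([d[0]*np.cos(a)+d[1]*np.sin(a), d[0]*np.sin(a)-d[1]*np.cos(a), -d[2]])
    d=np.array([x,y,z])-p; 
    tw=0 if yaw is None else -np.radians((yaw-a+180)%360-180)
    print('t',round(s['time'],2),'tcp',p.round(1),'rot',s['tcp_rot'].round(1),'F',s['ft_force'].round(1),'gap',round(s['finger_gap'],1),'q',s['joint_pos'].round(0))
    D=sl(d,a) 
    m=n or max(1,int(np.ceil(np.linalg.norm(d)/45)))
    print('slide mm total',D.round(1),'rows',m,'each',(D/m).round(1),'| twist rad',round(float(tw),3), '| if twisted first: slide',sl(d,a if yaw is None else yaw).round(1))
if __name__=='__main__':
    a=[None if v=='-' else float(v) for v in sys.argv[1:]]
    p=status.sense()['tool_pos']
    for i in range(3):
        if a[i] is None:a[i]=p[i]
    go(*a[:4] if len(a)>3 else a, n=int(a[4]) if len(a)>4 else None)
E
python3 plan.py 450 -150 260
```

```text
t 0.1 tcp [ 185.7 -570.   230.3] rot [-179.9   -0.    18. ] F [-0.4 -0.3 -0.1] gap 85.2 q [-77.   8.  85.   0.  87.  -5.]
slide mm total [ 381.4 -317.5  -29.7] rows 12 each [ 31.8 -26.5  -2.5] | twist rad 0.0 | if twisted first: slide [ 381.4 -317.5  -29.7]
```

```bash
python3 -m crank '{"slide":[[0.032,-0.0265,-0.003],[0.032,-0.0265,-0.003],[0.032,-0.0265,-0.003],[0.032,-0.0265,-0.003],[0.032,-0.0265,-0.003],[0.032,-0.0265,-0.003],[0.032,-0.0265,-0.003],[0.032,-0.0265,-0.003]],"twist":[0,0,0,0,0,0,0,0]}' 0 
python3 -m crank '{"slide":[[0.032,-0.0265,-0.003],[0.032,-0.0265,-0.003],[0.032,-0.0265,-0.003],[0.032,-0.0265,-0.003]],"twist":[0,0,0,0]}'
python3 plan.py 407.3 265 220 154.6
```

```text
time: 0.9
tool_pos: [364.0, -288.0, 255.1]
tcp_rot: [-180.0, 0.0, 18.0]
ft_force: [0.4, -1.3, 0.7]
finger_gap: 85.3
time: 1.3
tool_pos: [452.9, -147.6, 267.1]
tcp_rot: [-180.0, 0.0, 18.0]
ft_force: [-0.2, -1.2, 0.8]
finger_gap: 85.4
t 1.3 tcp [ 452.9 -147.6  267.1] rot [-180.    0.   18.] F [-0.2 -1.2  0.8] gap 85.4 q [-24. -13. 101.  -0.  92.  48.]
slide mm total [  84.4 -406.4   47.1] rows 10 each [  8.4 -40.6   4.7] | twist rad -2.384 | if twisted first: slide [218.2 353.1  47.1]
```

```bash
python3 -m crank '{"slide":[[0.0085,-0.041,0],[0.0085,-0.041,0],[0.0085,-0.041,0],[0.0085,-0.041,0],[0.0085,-0.041,0],[0.0085,-0.041,0],[0.0085,-0.041,0],[0.0085,-0.041,0]],"twist":[0,0,0,0,0,0,0,0]}' 
python3 -m crank '{"slide":[[0.0085,-0.041,0],[0.0085,-0.041,0],[0,0,0],[0,0,0],[0,0,0],[0,0,0],[0,0,0],[0,0,0]],"twist":[0,0,-0.149,-0.149,-0.149,-0.149,-0.149,-0.149]}'
python3 -m crank '{"slide":[[0,0,0.01],[0,0,0.01],[0,0,0.01],[0,0,0.01],[0,0,0.01],[0,0,0],[0,0,0],[0,0,0]],"twist":[-0.149,-0.149,-0.149,-0.149,-0.149,-0.149,-0.149,-0.149]}'
python3 plan.py 407.3 265 120 154.6
```

```text
time: 2.1
tool_pos: [414.8, 185.3, 267.1]
tcp_rot: [180.0, 0.0, 18.0]
ft_force: [1.6, -0.2, 0.4]
finger_gap: 85.4
time: 2.9
tool_pos: [406.1, 266.8, 266.8]
tcp_rot: [-180.0, 0.0, 69.6]
ft_force: [0.5, 0.1, -0.2]
finger_gap: 85.4
time: 3.7
tool_pos: [406.0, 266.7, 216.7]
tcp_rot: [-179.9, -0.0, 137.9]
ft_force: [-0.9, 0.3, -0.5]
finger_gap: 85.4
t 3.7 tcp [406.  266.7 216.7] rot [-179.9   -0.   137.9] F [-0.9  0.3 -0.5] gap 85.4 q [ 27. -10. 104.   0.  86. -21.]
slide mm total [-2.1 -0.4 96.7] rows 3 each [-0.7 -0.1 32.2] | twist rad -0.291 | if twisted first: slide [-1.9 -1.  96.7]
```

```bash
python3 -m crank '{"slide":[[0,0,0],[0,0,0],[-0.001,0,0.03],[-0.001,-0.001,0.03],[0,0,0.03]],"twist":[-0.147,-0.144,0,0,0]}' 
python3 - <<'E'
from look import *
snap('top','top1.png');snap('scene','scene1.png')
import geo
geo.S={n:dict(np.load(n+'1.npz')) for n in('top','scene')}
import zoom
cv2.imwrite('pics/z1b.png',np.hstack([zoom.z('top',(163,222),25,8,S_=geo.S),zoom.z('scene',(332,225),25,8,S_=geo.S)]))
E
python3 plan.py 407.3 265 50 154.6
```

```text
time: 4.2
tool_pos: [407.6, 265.0, 126.2]
tcp_rot: [180.0, 0.0, 154.2]
ft_force: [0.1, 0.3, -0.5]
finger_gap: 85.0
t 4.3 tcp [404.4 263.4 122.4] rot [-179.6   -0.3  154.2] F [-0.8 -0.5 -0. ] gap 85.2 q [ 27.  -6. 110.  -0.  76. -37.]
slide mm total [-1.9  2.7 72.4] rows 2 each [-1.   1.4 36.2] | twist rad -0.007 | if twisted first: slide [-2.   2.7 72.4]
```

View pics/z1b.png

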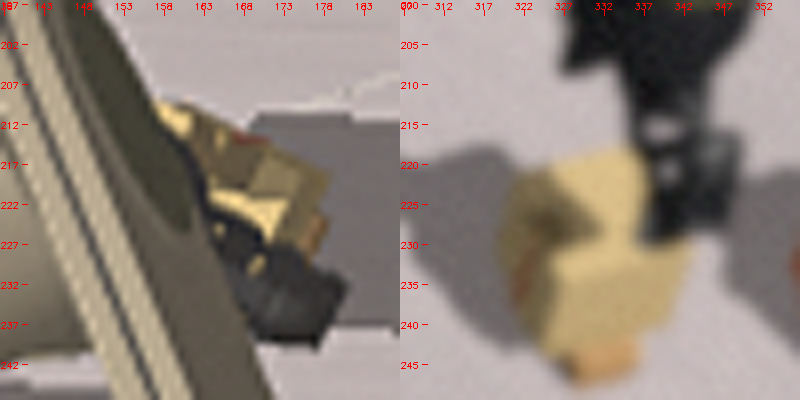

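```bash
python3 -m crank '{"slide":[[0,0,0],[0,0,0]],"twist":[0,0]}'; python3 plan.py 407.3 265 50 154.6
python3 - <<'E'
from geo import *
for d in (-50,0,50):
    for z in (123,136): print(d,z,proj(S['scene'],pose(405,264,154.2,[[0,d,z]])).round(0),proj(S['top'],pose(405,264,154.2,[[0,d,z]])).round(0))
E
```

```text
time: 4.5
tool_pos: [408.8, 265.7, 129.3]
tcp_rot: [179.9, 0.1, 154.2]
ft_force: [0.2, 0.0, 0.8]
finger_gap: 85.4
t 4.5 tcp [408.8 265.7 129.3] rot [1.799e+02 1.000e-01 1.542e+02] F [0.2 0.  0.8] gap 85.4 q [ 27.  -6. 110.   0.  76. -37.]
slide mm total [ 1.  -1.3 79.3] rows 2 each [ 0.5 -0.6 39.6] | twist rad -0.006 | if twisted first: slide [ 1.  -1.3 79.3]
-50 123 [[338. 232.]] [[144. 216.]]
-50 136 [[339. 230.]] [[143. 216.]]
0 123 [[333. 220.]] [[159. 224.]]
0 136 [[334. 218.]] [[158. 224.]]
50 123 [[328. 209.]] [[175. 232.]]
50 136 [[329. 207.]] [[174. 233.]]
```

```bash
python3 -m crank '{"slide":[[0,0,0]],"twist":[0]}'; python3 -m crank '{"slide":[[0,0,0]],"twist":[0]}';python3 -m crank '{"slide":[[0,0,0]],"twist":[0]}'; python3 plan.py 407.3 265 50 154.6
```

```text
time: 4.6
tool_pos: [409.0, 265.8, 129.4]
tcp_rot: [179.8, 0.1, 154.2]
ft_force: [0.0, 0.3, -0.1]
finger_gap: 85.2
time: 4.7
tool_pos: [408.6, 265.6, 128.8]
tcp_rot: [179.9, 0.1, 154.2]
ft_force: [0.5, -0.5, -0.4]
finger_gap: 85.7
time: 4.8
tool_pos: [408.2, 265.4, 128.2]
tcp_rot: [179.9, 0.1, 154.2]
ft_force: [0.5, -0.2, 0.6]
finger_gap: 85.5
t 4.8 tcp [408.2 265.4 128.2] rot [1.799e+02 1.000e-01 1.542e+02] F [ 0.5 -0.2  0.6] gap 85.5 q [ 27.  -6. 110.  -0.  76. -37.]
slide mm total [ 0.6 -0.8 78.2] rows 2 each [ 0.3 -0.4 39.1] | twist rad -0.006 | if twisted first: slide [ 0.6 -0.8 78.2]
```

```bash
python3 -m crank '{"slide":[[0.0005,-0.0005,0.014],[0,0,0.014],[0,0,0.013],[0,0,0.012],[0,0,0.010],[0,0,0.008],[0,0,0.005],[0,0,0.002]],"twist":[-0.006,0,0,0,0,0,0,0]}'; python3 -m crank '{"slide":[[0,0,0],[0,0,0],[0,0,0]],"twist":[0,0,0]}'; python3 plan.py 407.3 265 50 154.6
```

```text
time: 5.6
tool_pos: [406.8, 264.8, 48.7]
tcp_rot: [-180.0, -0.0, 154.6]
ft_force: [-0.5, -0.4, 0.1]
finger_gap: 85.5
time: 5.9
tool_pos: [407.5, 265.1, 49.9]
tcp_rot: [180.0, 0.0, 154.6]
ft_force: [-0.4, -0.8, -0.3]
finger_gap: 85.5
t 5.9 tcp [407.5 265.1  49.9] rot [180.    0.  154.6] F [-0.4 -0.8 -0.3] gap 85.5 q [ 27.  -0. 113.  -0.  67. -38.]
slide mm total [ 0.1 -0.2 -0.1] rows 1 each [ 0.1 -0.2 -0.1] | twist rad -0.0 | if twisted first: slide [ 0.1 -0.2 -0.1]
```

```bash
python3 -m crank '{"slide":[[0,0,0],[0,0,0],[0,0,0],[0,0,0],[0,0,0],[0,0,0],[0,0,0],[0,0,0]],"twist":[0,0,0,0,0,0,0,0]}' 0.3 60;  python3 plan.py 407.3 265 50 154.6
```

```text
time: 6.7
tool_pos: [407.6, 265.5, 49.9]
tcp_rot: [179.9, 0.0, 154.6]
ft_force: [1.2, 4.6, 5.4]
finger_gap: 59.8
t 6.7 tcp [407.6 265.5  49.9] rot [179.9   0.  154.6] F [1.2 4.6 5.4] gap 59.8 q [ 27.  -0. 113.   0.  67. -38.]
slide mm total [ 0.1 -0.6 -0.1] rows 1 each [ 0.1 -0.6 -0.1] | twist rad -0.0 | if twisted first: slide [ 0.1 -0.6 -0.1]
```

```bash
python3 -m crank '{"slide":[[0,0,0],[0,0,0],[0,0,0]],"twist":[0,0,0]}' 0.5 60;  python3 plan.py 407.3 265 50 154.6; python3 -m crank '{"slide":[[0,0,-0.005],[0,0,-0.015],[0,0,-0.02],[0,0,-0.025],[0,0,-0.025],[0,0,-0.02],[0,0,-0.01],[0,0,0]],"twist":[0,0,0,0,0,0,0,0]}';python3 -m crank '{"slide":[[0,0,0],[0,0,0],[0,0,0]],"twist":[0,0,0]}'; python3 plan.py 538.5 42 190 119
```

```text
time: 7.0
tool_pos: [407.7, 265.5, 50.1]
tcp_rot: [179.9, 0.0, 154.6]
ft_force: [1.1, 4.7, 7.6]
finger_gap: 59.5
t 7.0 tcp [407.7 265.5  50.1] rot [179.9   0.  154.6] F [1.1 4.7 7.6] gap 59.5 q [ 27.  -0. 113.   0.  67. -38.]
slide mm total [ 0.2 -0.6  0.1] rows 1 each [ 0.2 -0.6  0.1] | twist rad -0.0 | if twisted first: slide [ 0.2 -0.6  0.1]
time: 7.8
tool_pos: [407.1, 264.7, 169.5]
tcp_rot: [-180.0, 0.0, 154.6]
ft_force: [-0.0, 0.4, -6.5]
finger_gap: 59.4
time: 8.1
tool_pos: [406.2, 264.4, 167.8]
tcp_rot: [-179.9, -0.1, 154.6]
ft_force: [0.7, -0.4, -6.5]
finger_gap: 59.7
t 8.1 tcp [406.2 264.4 167.8] rot [-1.799e+02 -1.000e-01  1.546e+02] F [ 0.7 -0.4 -6.5] gap 59.7 q [ 27.  -8. 108.  -0.  81. -38.]
slide mm total [-215.  -144.1  -22.2] rows 6 each [-35.8 -24.   -3.7] | twist rad 0.621 | if twisted first: slide [-258.7    7.9  -22.2]
```

```bash
python3 -m crank '{"slide":[[-0.020,-0.013,-0.005],[-0.036,-0.024,0],[-0.043,-0.029,0],[-0.043,-0.029,0],[-0.043,-0.029,0],[-0.020,-0.013,0],[-0.010,-0.007,0],[0,0,0]],"twist":[0,0,0,0,0,0,0,0]}';python3 -m crank '{"slide":[[0,0,0],[0,0,0],[0,0,0],[0,0,0],[0,0,0],[0,0,0],[0,0,0]],"twist":[0.1,0.14,0.14,0.14,0.1,0,0]}'; python3 plan.py 538.5 42 150 119
```

```text
time: 8.9
tool_pos: [536.6, 46.2, 173.5]
tcp_rot: [-180.0, -0.1, 154.5]
ft_force: [-0.5, 0.6, -7.0]
finger_gap: 59.4
time: 9.6
tool_pos: [536.0, 48.5, 174.0]
tcp_rot: [-180.0, -0.0, 119.3]
ft_force: [-0.2, -0.1, -6.8]
finger_gap: 59.4
t 9.6 tcp [536.   48.5 174. ] rot [-180.    -0.   119.3] F [-0.2 -0.1 -6.8] gap 59.4 q [ -0.  -0.  99.   0.  81. -30.]
slide mm total [-6.9 -1.  24. ] rows 1 each [-6.9 -1.  24. ] | twist rad 0.005 | if twisted first: slide [-6.9 -0.9 24. ]
```

```bash
python3 -m crank '{"slide":[[-0.003,0,0.008],[-0.003,-0.001,0.008],[-0.001,0,0.006],[0,0,0.003],[0,0,0],[0,0,0],[0,0,0],[0,0,0]],"twist":[0.005,0,0,0,0,0,0,0]}'; python3 plan.py 538.5 42 150 119
python3 - <<'E'
from look import *
snap('top','top2.png');snap('scene','scene2.png')
import geo
geo.S={n:dict(np.load(n+'2.npz')) for n in('top','scene')}
import zoom
cv2.imwrite('pics/z2b.png',np.hstack([zoom.z('top',(241,183),25,8,S_=geo.S),zoom.z('scene',(264,200),25,8,S_=geo.S)]))
E
python3 plan.py 538.5 42 150 119
```

```text
time: 10.4
tool_pos: [539.4, 40.8, 149.8]
tcp_rot: [180.0, 0.0, 118.8]
ft_force: [0.5, 0.9, -5.4]
finger_gap: 59.4
t 10.4 tcp [539.4  40.8 149.8] rot [180.    0.  118.8] F [ 0.5  0.9 -5.4] gap 59.4 q [ -1.   1. 100.  -0.  78. -30.]
slide mm total [ 1.5 -0.2 -0.2] rows 1 each [ 1.5 -0.2 -0.2] | twist rad -0.004 | if twisted first: slide [ 1.5 -0.2 -0.2]
t 10.5 tcp [539.3  40.8 149.6] rot [180.    0.  118.8] F [-0.4 -0.  -6.5] gap 59.6 q [ -1.   1. 100.   0.  78. -30.]
slide mm total [ 1.4 -0.1 -0.4] rows 1 each [ 1.4 -0.1 -0.4] | twist rad -0.004 | if twisted first: slide [ 1.4 -0.1 -0.4]
```

View pics/z2b.png

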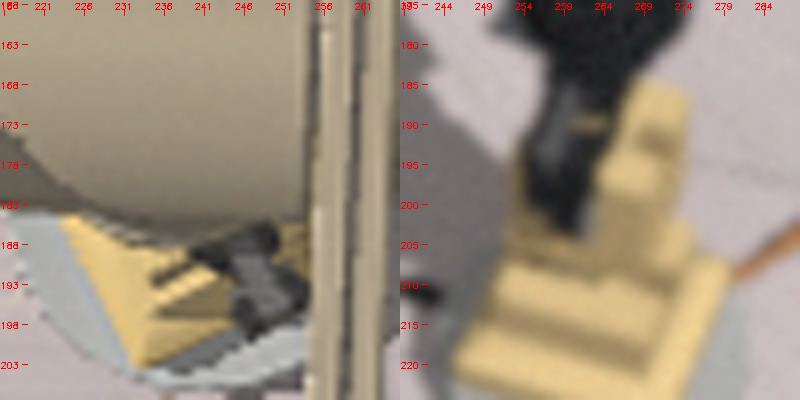

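```bash
python3 - <<'E'
import geo
from look import *
geo.S={n:dict(np.load(n+'2.npz')) for n in('top','scene')}
import zoom
from geo import pose
def rect(X,Y,z): return np.array([[-X/2,-Y/2,z],[X/2,-Y/2,z],[X/2,Y/2,z],[-X/2,Y/2,z]])
st=(539.3,40.8,-61.2); 
it=[pose(*st,rect(64,60,193.7)),pose(*st,rect(64,60,123.7))]
pl=(539,41,-61); it2=[pose(*pl,rect(74,70,90))]
S=geo.S
cv2.imwrite('pics/z2c.png',np.hstack([zoom.z('scene',(264,200),25,8,it+it2,S_=S),zoom.z('scene',(264,200),25,8,S_=S)]))
E
```

```text
(no output)
```

View pics/z2c.png

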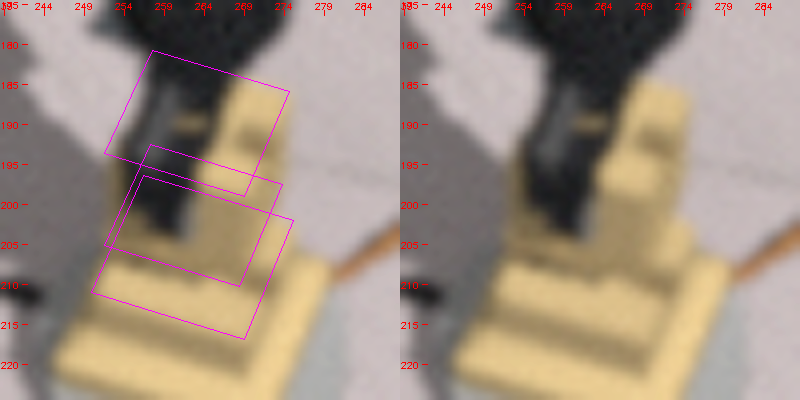

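```bash
python3 -m crank '{"slide":[[0.001,0,0.006],[0,0,0.006],[0,0,0.005],[0,0,0.003],[0,0,0.002],[0,0,0.002],[0,0,0.002],[0,0,0.001]],"twist":[-0.003,0,0,0,0,0,0,0]}'; python3 plan.py 538.5 42 116 119;  python3 -m crank '{"slide":[[0,0,0.001],[0,0,0.001],[0,0,0.001],[0,0,0]],"twist":[0,0,0,0]}'; python3 plan.py 538.5 42 116 119
```

```text
time: 11.3
tool_pos: [538.6, 41.6, 122.2]
tcp_rot: [-180.0, -0.0, 118.9]
ft_force: [0.3, -0.0, -5.8]
finger_gap: 59.5
t 11.3 tcp [538.6  41.6 122.2] rot [-180.    -0.   118.9] F [ 0.3 -0.  -5.8] gap 59.5 q [ -1.   3. 102.  -0.  75. -30.]
slide mm total [0.4 0.1 6.2] rows 1 each [0.4 0.1 6.2] | twist rad -0.001 | if twisted first: slide [0.4 0.1 6.2]
time: 11.7
tool_pos: [538.5, 41.7, 119.1]
tcp_rot: [-180.0, -0.0, 118.9]
ft_force: [-0.4, -0.5, -6.8]
finger_gap: 59.2
t 11.7 tcp [538.5  41.7 119.1] rot [-180.    -0.   118.9] F [-0.4 -0.5 -6.8] gap 59.2 q [ -1.   3. 102.   0.  75. -30.]
slide mm total [0.3 0.2 3.1] rows 1 each [0.3 0.2 3.1] | twist rad -0.001 | if twisted first: slide [0.3 0.2 3.1]
```

```bash
python3 -m crank '{"slide":[[0,0,0.001],[0,0,0.001],[0,0,0.001],[0,0,0.001],[0,0,0],[0,0,0]],"twist":[0,0,0,0,0,0]}'; python3 plan.py 538.5 42 116 119
```

```text
time: 12.3
tool_pos: [538.8, 41.7, 116.1]
tcp_rot: [180.0, 0.0, 118.9]
ft_force: [-5.0, 0.1, 5.3]
finger_gap: 59.3
t 12.3 tcp [538.8  41.7 116.1] rot [180.    0.  118.9] F [-5.   0.1  5.3] gap 59.3 q [ -1.   3. 102.   0.  75. -30.]
slide mm total [ 0.4 -0.1  0.1] rows 1 each [ 0.4 -0.1  0.1] | twist rad -0.001 | if twisted first: slide [ 0.4 -0.1  0.1]
```

```bash
python3 -m crank '{"slide":[[0,0,0],[0,0,0],[0,0,0],[0,0,0],[0,0,0],[0,0,-0.005],[0,0,-0.02],[0,0,-0.03]],"twist":[0,0,0,0,0,0,0,0]}' 0 ; python3 -m crank '{"slide":[[0,0,-0.035],[0,0,-0.025],[0,0,-0.015]],"twist":[0,0,0]}'; python3 plan.py 529.5 -311.5 220 116.5
```

```text
time: 13.1
tool_pos: [537.0, 41.7, 169.1]
tcp_rot: [-179.8, -0.1, 118.9]
ft_force: [0.9, 0.3, 0.2]
finger_gap: 85.4
time: 13.4
tool_pos: [539.6, 41.7, 248.5]
tcp_rot: [179.8, 0.1, 118.9]
ft_force: [0.1, -0.4, 0.0]
finger_gap: 85.8
t 13.4 tcp [539.6  41.7 248.5] rot [1.798e+02 1.000e-01 1.189e+02] F [ 0.1 -0.4  0. ] gap 85.8 q [ -1.  -2.  94.   0.  89. -30.]
slide mm total [-304.2 -179.7   28.5] rows 8 each [-38.  -22.5   3.6] | twist rad 0.043 | if twisted first: slide [-311.5 -166.6   28.5]
```

```bash
python3 -m crank '{"slide":[[-0.02,-0.012,0],[-0.038,-0.0225,0],[-0.045,-0.0265,0],[-0.045,-0.0265,0],[-0.045,-0.0265,0],[-0.045,-0.0265,0],[-0.03,-0.018,0],[-0.02,-0.012,0.01]],"twist":[0,0,0,0,0,0,0.02,0.02]}';python3 -m crank '{"slide":[[-0.01,-0.006,0.02],[-0.005,-0.003,0.02],[0,0,0.02],[0,0,0.02],[0,0,0.01]],"twist":[0,0,0,0,0]}'; python3 plan.py 529.5 -311.5 48 116.5
python3 - <<'E'
from look import *
snap('top','top3.png');snap('scene','scene3.png')
import geo
S=geo.S={n:dict(np.load(n+'3.npz')) for n in('top','scene')}
import zoom
cv2.imwrite('pics/z3.png',np.vstack([np.hstack([zoom.z('top',(241,183),25,6,S_=S),zoom.z('scene',(264,200),25,6,S_=S)]),np.hstack([zoom.z('top',(360,188),25,6,S_=S),zoom.z('scene',(207,155),25,6,S_=S)])]))
E
python3 plan.py 529.5 -311.5 48 116.5
```

```text
time: 14.2
tool_pos: [528.2, -287.3, 236.0]
tcp_rot: [180.0, 0.1, 116.5]
ft_force: [0.5, -0.2, 0.4]
finger_gap: 85.4
time: 14.7
tool_pos: [525.8, -300.6, 142.3]
tcp_rot: [-179.9, -0.2, 116.6]
ft_force: [-0.4, 0.9, -0.3]
finger_gap: 85.6
t 14.7 tcp [ 525.8 -300.6  142.3] rot [-179.9   -0.2  116.6] F [-0.4  0.9 -0.3] gap 85.6 q [-35.  12.  90.   0.  79. -61.]
slide mm total [-11.4  -1.5  94.3] rows 3 each [-3.8 -0.5 31.4] | twist rad 0.002 | if twisted first: slide [-11.4  -1.5  94.3]
t 14.8 tcp [ 525.9 -300.6  142.9] rot [-179.9   -0.2  116.6] F [-0.3 -0.6 -0.5] gap 85.5 q [-35.  12.  90.  -0.  79. -61.]
slide mm total [-11.4  -1.7  94.9] rows 3 each [-3.8 -0.6 31.6] | twist rad 0.002 | if twisted first: slide [-11.4  -1.6  94.9]
```

View pics/z3.png

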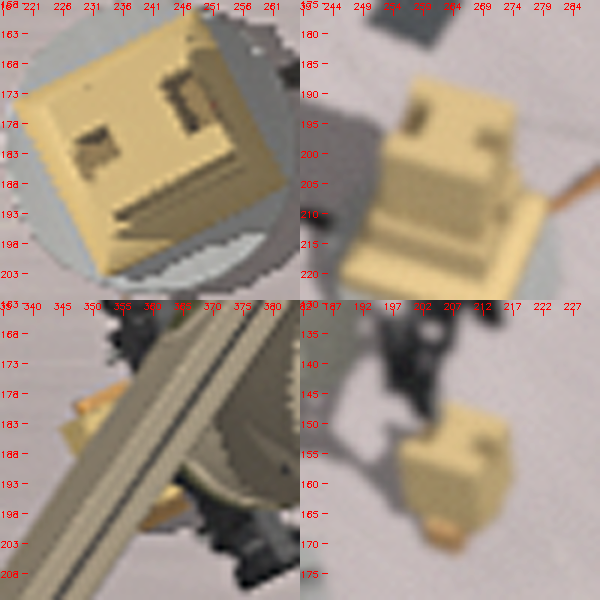

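```bash
python3 -m crank '{"slide":[[-0.005,-0.001,0.008],[-0.004,0,0.014],[-0.002,0,0.016],[0,0,0.016],[0,0,0.014],[0,0,0.012],[0,0,0.008],[0,0,0.005]],"twist":[0,0,0,0,0,0,0,0]}';python3 -m crank '{"slide":[[0,0,0.003],[0,0,0],[0,0,0],[0,0,0]],"twist":[0,0,0,0]}'; python3 plan.py 529.7 -311.3 45 116.5
```

```text
time: 15.6
tool_pos: [530.8, -311.4, 51.1]
tcp_rot: [-180.0, -0.1, 116.6]
ft_force: [0.0, 0.2, -0.8]
finger_gap: 85.9
time: 16.0
tool_pos: [531.6, -312.0, 50.1]
tcp_rot: [180.0, 0.1, 116.6]
ft_force: [-0.0, 0.6, 0.4]
finger_gap: 85.5
t 16.0 tcp [ 531.6 -312.    50.1] rot [1.800e+02 1.000e-01 1.166e+02] F [-0.   0.6  0.4] gap 85.5 q [-35.  19.  92.   0.  69. -62.]
slide mm total [ 1.5 -1.4  5.1] rows 1 each [ 1.5 -1.4  5.1] | twist rad 0.002 | if twisted first: slide [ 1.5 -1.4  5.1]
```

```bash
python3 -m crank '{"slide":[[0.0005,-0.001,0.002],[0.0005,-0.0005,0.002],[0,0,0.001],[0,0,0],[0,0,0]],"twist":[0,0,0,0,0]}'; python3 plan.py 529.7 -311.3 45 116.5; python3 -m crank '{"slide":[[0,0,0],[0,0,0],[0,0,0],[0,0,0],[0,0,0],[0,0,0],[0,0,0]],"twist":[0,0,0,0,0,0,0]}' 0.5 50; python3 plan.py 529.7 -311.3 45 116.5
```

```text
time: 16.5
tool_pos: [529.4, -311.5, 44.2]
tcp_rot: [-180.0, -0.0, 116.6]
ft_force: [1.0, 1.0, 0.7]
finger_gap: 85.4
t 16.5 tcp [ 529.4 -311.5   44.2] rot [-180.    -0.   116.6] F [1.  1.  0.7] gap 85.4 q [-35.  19.  93.   0.  69. -62.]
slide mm total [-0.   0.4 -0.8] rows 1 each [-0.   0.4 -0.8] | twist rad 0.003 | if twisted first: slide [-0.   0.4 -0.8]
time: 17.2
tool_pos: [529.7, -311.7, 44.7]
tcp_rot: [180.0, 0.0, 116.6]
ft_force: [1.3, -0.4, 3.4]
finger_gap: 53.2
t 17.2 tcp [ 529.7 -311.7   44.7] rot [180.    0.  116.6] F [ 1.3 -0.4  3.4] gap 53.2 q [-35.  19.  92.   0.  69. -62.]
slide mm total [ 0.3  0.1 -0.3] rows 1 each [ 0.3  0.1 -0.3] | twist rad 0.003 | if twisted first: slide [ 0.3  0.1 -0.3]
```

```bash
python3 -m crank '{"slide":[[0,0,-0.005],[0,0,-0.015],[0,0,-0.025],[0,0,-0.035],[0,0,-0.035],[0,0,-0.035],[0,0,-0.025],[0,0,-0.015]],"twist":[0,0,0,0,0,0,0,0]}';python3 -m crank '{"slide":[[0,0,-0.005],[0,0,0],[0,0,0]],"twist":[0,0,0]}'; python3 plan.py 538.7 41.7 240 118.9
python3 - <<'E'
import geo
from look import *
S=geo.S={n:dict(np.load(n+'3.npz')) for n in('top','scene')}
import zoom
cv2.imwrite('pics/z3b.png',np.hstack([zoom.z('top',(241,178),18,11,S_=S),zoom.z('scene',(265,198),18,11,S_=S)]))
E
```

```text
time: 18.0
tool_pos: [529.9, -312.0, 238.0]
tcp_rot: [179.9, 0.2, 116.6]
ft_force: [0.0, -0.2, -3.8]
finger_gap: 53.4
time: 18.3
tool_pos: [528.6, -311.0, 237.2]
tcp_rot: [-179.9, -0.2, 116.6]
ft_force: [-0.8, 0.4, -4.2]
finger_gap: 53.2
t 18.3 tcp [ 528.6 -311.   237.2] rot [-179.9   -0.2  116.6] F [-0.8  0.4 -4.2] gap 53.2 q [-35.  10.  82.  -0.  88. -62.]
slide mm total [310.7 167.2  -2.8] rows 8 each [38.8 20.9 -0.4] | twist rad -0.04 | if twisted first: slide [303.8 179.3  -2.8]
```

View pics/z3b.png

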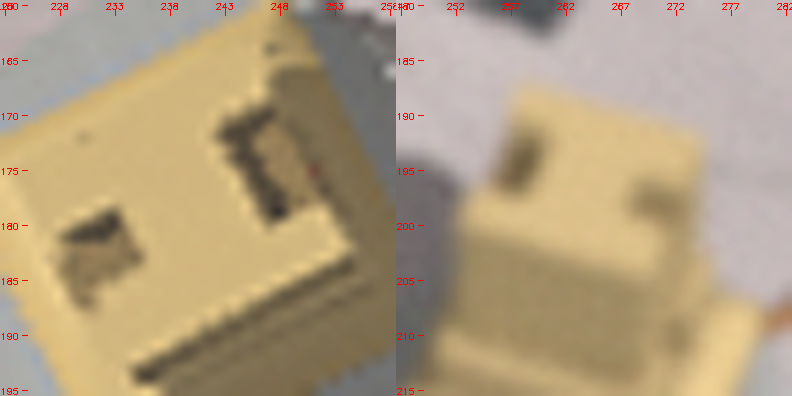

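```bash
python3 -m crank '{"slide":[[0.02,0.011,0],[0.038,0.021,0],[0.045,0.0245,0],[0.045,0.0245,0],[0.045,0.0245,0],[0.045,0.0245,0],[0.035,0.019,0],[0.02,0.01,0]],"twist":[0,0,0,0,0,-0.02,-0.02,0]}';python3 -m crank '{"slide":[[0.012,0.006,0],[0.005,0.002,0],[0,0,0],[0,0,0],[0,0,0]],"twist":[0,0,0,0,0]}'; python3 plan.py 538.7 41.7 210 118.9
python3 - <<'E'
from corners import *
solve('low',64,60,15.5,160,-61,(539,42),dict(pm=(352,255),mm=(140,370),wp=(218,132),wm=(268,220),np=(118,210),nm=(143,262),wmo=(325,200),wpo=(272,105),npo=(62,240),nmo=(90,308)),(223,160),11,'top')
E
```

```text
time: 19.1
tool_pos: [537.0, 20.1, 237.2]
tcp_rot: [-179.9, -0.1, 119.1]
ft_force: [0.3, -0.7, -2.7]
finger_gap: 53.5
time: 19.6
tool_pos: [537.1, 34.3, 239.2]
tcp_rot: [-180.0, 0.0, 118.8]
ft_force: [0.1, -0.7, -5.3]
finger_gap: 53.5
t 19.6 tcp [537.1  34.3 239.2] rot [-180.     0.   118.8] F [ 0.1 -0.7 -5.3] gap 53.5 q [ -2.  -2.  95.  -0.  88. -31.]
slide mm total [ 5.8  5.  29.2] rows 1 each [ 5.8  5.  29.2] | twist rad -0.001 | if twisted first: slide [ 5.7  5.  29.2]
low top [536.95  40.16 -60.26] res {'pm': [0.3, -0.1], 'mm': [-0.7, 0.4], 'wp': [-0.3, -0.2], 'wm': [0.1, 1.0], 'np': [-0.1, -0.1], 'nm': [0.6, 0.6], 'wmo': [0.1, -0.0], 'wpo': [-0.0, -0.5], 'npo': [-0.2, 0.0], 'nmo': [0.1, -0.8]}
```

```bash
python3 -m crank '{"slide":[[0.003,0.003,0.006],[0.003,0.002,0.01],[0,0,0.01],[0,0,0.008],[0,0,0.005],[0,0,0],[0,0,0],[0,0,0]],"twist":[0,0,0,0,0,0,0,0]}'; python3 plan.py 538.7 41.7 190 118.9
python3 - <<'E'
from look import *
snap('scene','scene4.png')
import geo
S=geo.S={n:dict(np.load(n+'4.npz')) for n in('scene',)}
import zoom
cv2.imwrite('pics/z4.png',zoom.z('scene',(265,190),30,10,S_=S))
E
python3 plan.py 538.7 41.7 190 118.9
```

```text
time: 20.4
tool_pos: [538.9, 43.1, 200.9]
tcp_rot: [180.0, 0.0, 118.9]
ft_force: [0.3, -0.4, -4.2]
finger_gap: 53.5
t 20.4 tcp [538.9  43.1 200.9] rot [180.    0.  118.9] F [ 0.3 -0.4 -4.2] gap 53.5 q [ -1.  -1.  97.   0.  84. -30.]
slide mm total [-1.2 -0.8 10.9] rows 1 each [-1.2 -0.8 10.9] | twist rad 0.001 | if twisted first: slide [-1.2 -0.8 10.9]
t 20.45 tcp [538.9  43.1 201. ] rot [179.9   0.  118.9] F [-0.5  1.  -3.5] gap 53.6 q [ -1.  -1.  97.  -0.  84. -30.]
slide mm total [-1.2 -0.9 11. ] rows 1 each [-1.2 -0.9 11. ] | twist rad 0.001 | if twisted first: slide [-1.2 -0.9 11. ]
```

View pics/z4.png

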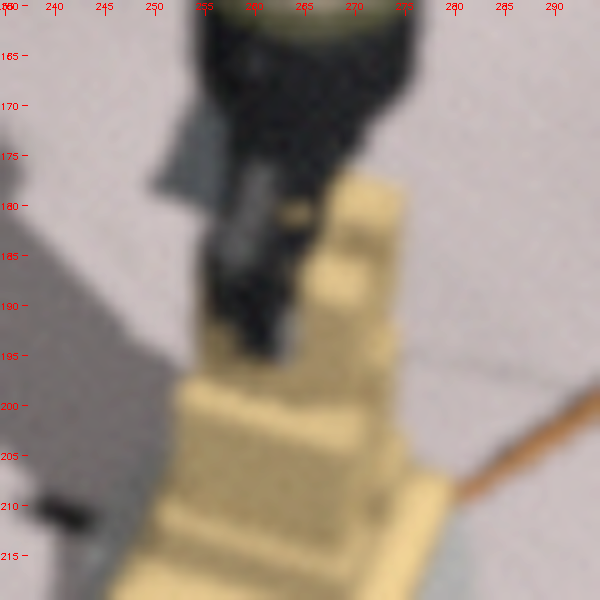

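The upper stone hangs level and parallel just above the lower one, about 10 mm clear, near (265,197). I'll correct the last 1 mm and lower it gently.

```bash
python3 -m crank '{"slide":[[-0.001,-0.001,0.002],[0,0,0.003],[0,0,0.003],[0,0,0.003],[0,0,0.002],[0,0,0.001],[0,0,0.001],[0,0,0]],"twist":[0.001,0,0,0,0,0,0,0]}'; python3 plan.py 538.7 41.7 181 118.9
```

```text
time: 21.25
tool_pos: [538.1, 41.8, 185.2]
tcp_rot: [-180.0, -0.0, 118.9]
ft_force: [-0.3, -0.0, -4.6]
finger_gap: 53.1
t 21.25 tcp [538.1  41.8 185.2] rot [-180.    -0.   118.9] F [-0.3 -0.  -4.6] gap 53.1 q [ -1.  -0.  98.  -0.  82. -30.]
slide mm total [-0.4  0.5  4.2] rows 1 each [-0.4  0.5  4.2] | twist rad -0.0 | if twisted first: slide [-0.4  0.5  4.2]
```

```bash
python3 -m crank '{"slide":[[0,0.0005,0.001],[0,0,0.001],[0,0,0.001],[0,0,0.001],[0,0,0.001],[0,0,0],[0,0,0]],"twist":[0,0,0,0,0,0,0]}'; python3 plan.py 538.7 41.7 181 118.9
```

```text
time: 21.95
tool_pos: [538.7, 42.0, 180.6]
tcp_rot: [180.0, 0.0, 118.9]
ft_force: [-0.7, 0.4, -0.5]
finger_gap: 53.4
t 21.95 tcp [538.7  42.  180.6] rot [180.    0.  118.9] F [-0.7  0.4 -0.5] gap 53.4 q [ -1.  -0.  99.  -0.  82. -30.]
slide mm total [-0.3 -0.2 -0.4] rows 1 each [-0.3 -0.2 -0.4] | twist rad -0.0 | if twisted first: slide [-0.3 -0.2 -0.4]
```

```bash
python3 -m crank '{"slide":[[0,0,0.0005],[0,0,0],[0,0,0],[0,0,0],[0,0,0],[0,0,0],[0,0,-0.01],[0,0,-0.02]],"twist":[0,0,0,0,0,0,0,0]}' 0 ; python3 -m crank '{"slide":[[0,0,-0.03],[0,0,-0.035],[0,0,-0.02],[0,0,-0.005]],"twist":[0,0,0,0]}'
python3 - <<'E'
from zoom import *
a=z('top',(155,150),20,10); b=z('scene',(294,278),20,10)
cv2.imwrite('pics/zc.png',np.hstack([a,b]))
E
```

```text
time: 22.75
tool_pos: [537.4, 42.1, 208.8]
tcp_rot: [-179.8, -0.1, 118.9]
ft_force: [1.1, 0.1, 0.3]
finger_gap: 85.2
time: 23.15
tool_pos: [540.0, 42.0, 304.1]
tcp_rot: [179.7, 0.2, 118.9]
ft_force: [-0.5, 0.7, 0.2]
finger_gap: 85.3
```

View pics/zc.png

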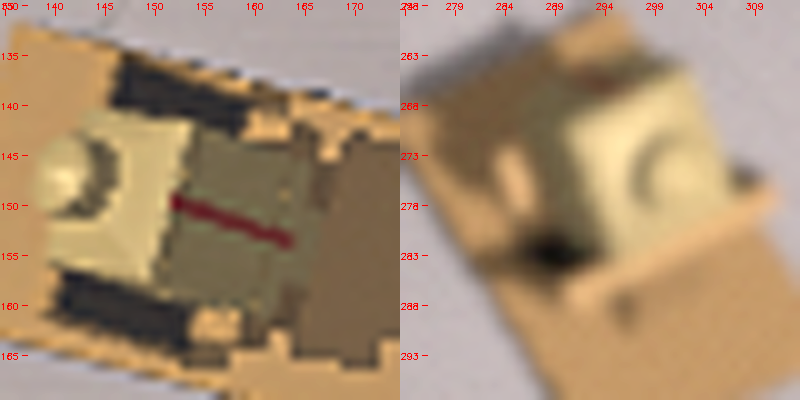

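```bash
cat > fin.py <<'E'
from geo import *
a=np.radians(-40); Ry=np.array([[np.cos(a),0,np.sin(a)],[0,1,0],[-np.sin(a),0,np.cos(a)]])
tilt=lambda P: np.atleast_2d(P)@Ry.T+[0,0,48]
E
python3 - <<'E'
from fin import *
L=[(26,24,46),(26,-24,46),(26,24,0),(26,-24,0),(-26,24,46),(-26,-24,46)]
uvT=np.array([(193,125),(153,287),(312,150),(277,310),(100,108),(48,268)])/10-.5+(135,130)
L2=[(26,-24,46),(26,24,46),(-26,24,46),(-26,-24,46)]
uvS=np.array([(290,65),(170,120),(210,260),(332,190)])/10-.5+(274,258)
fT=lambda p:(proj(S['top'],pose(*p,tilt(L)))-uvT).ravel()
fS=lambda p:(proj(S['scene'],pose(*p,tilt(L2)))-uvS).ravel()
for n,f in(('T',fT),('S',fS),('TS',lambda p:np.r_[fT(p),fS(p)])):
    r=least_squares(f,[630,300,-105],loss='soft_l1',f_scale=.5); print(n,r.x.round(2),r.fun.reshape(-1,2).round(1).tolist())
# foot board corners top z~?
F=[(57,48),(57,-48),(-93,48),(-93,-48)]
E
```

```text
T [ 619.05  288.75 -100.55] [[-0.1, -0.6], [0.2, -0.7], [0.3, 0.9], [0.2, 0.6], [-1.7, 0.1], [-0.1, -0.1]]
S [ 617.13  290.55 -105.03] [[-0.1, -0.4], [-0.7, -0.1], [0.2, -0.1], [0.5, 1.1]]
TS [ 618.56  288.87 -101.44] [[-0.0, -0.5], [0.1, -0.6], [0.3, 1.2], [0.0, 0.8], [-1.5, 0.1], [-0.2, -0.2], [-0.9, -0.9], [-1.0, 0.1], [0.6, -0.2], [0.4, 0.3]]
```

```bash
python3 - <<'E'
from fin import *
uv=np.array([(58,58),(20,197),(245,252),(280,110)])*64/300-.5+(124,120)
for zt in (8,12,16,20):
    F=[(-93,48,zt),(-93,-48,zt),(57,-48,zt),(57,48,zt)]
    r=least_squares(lambda p:(proj(S['top'],pose(*p,F))-uv).ravel(),[630,300,-105]); print(zt,r.x.round(2),r.fun.reshape(-1,2).round(1).tolist())
# overlay
from zoom import z
import cv2
def items(p):
    q=[tilt([(26,24,46),(26,-24,46),(-26,-24,46),(-26,24,46)]),tilt([(26,24,0),(26,-24,0),(26,-24,46),(26,24,46)]),tilt([(26,0,0),(26,0,46),(26,0.1,46)]),tilt([(4*np.cos(t)*2,8*np.sin(t),68) for t in np.linspace(0,6.28,12)])]
    q+= [np.array([(-93,48,12),(-93,-48,12),(57,-48,12),(57,48,12)])]
    return [pose(*p,a) for a in q]
for p,n in (((619,289,-103),'a'),):
    cv2.imwrite('pics/zc2.png',np.hstack([z('top',(155,150),25,8,items(p)),z('scene',(294,278),25,8,items(p))]))
E
python3 plan.py 600 200 250 76
```

```text
8 [ 621.29  288.64 -102.19] [[-0.1, -0.2], [0.2, 0.2], [-0.1, -0.1], [0.0, 0.1]]
12 [ 620.74  287.79 -102.19] [[-0.1, -0.3], [0.1, 0.2], [-0.1, -0.0], [0.1, 0.1]]
16 [ 620.19  286.95 -102.19] [[-0.2, -0.3], [0.1, 0.2], [-0.0, 0.0], [0.1, 0.1]]
20 [ 619.64  286.1  -102.2 ] [[-0.2, -0.4], [-0.0, 0.3], [0.0, 0.1], [0.2, 0.1]]
t 23.15 tcp [540.   42.  304.1] rot [179.7   0.2 118.9] F [-0.5  0.7  0.2] gap 85.3 q [ -1.  -3.  89.   0.  94. -30.]
slide mm total [109.3 128.8  54.1] rows 4 each [27.3 32.2 13.5] | twist rad 0.748 | if twisted first: slide [167.8  20.   54.1]
```

View pics/zc2.png

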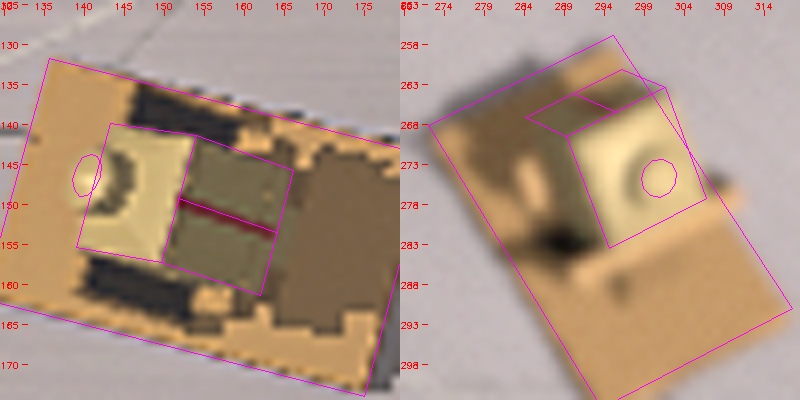

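```bash
python3 plan.py 623.8 306.1 180 77.8
python3 - <<'E'
from look import *
snap('top','top5.png');snap('scene','scene5.png')
import geo
S=geo.S={n:dict(np.load(n+'5.npz')) for n in('top','scene')}
import zoom
cv2.imwrite('pics/z5.png',np.hstack([zoom.z('top',(360,188),20,10,S_=S),zoom.z('scene',(265,190),20,10,S_=S)]))
E
```

```text
t 23.15 tcp [540.   42.  304.1] rot [179.7   0.2 118.9] F [-0.5  0.7  0.2] gap 85.3 q [ -1.  -3.  89.   0.  94. -30.]
slide mm total [190.8 200.9 124.1] rows 7 each [27.3 28.7 17.7] | twist rad 0.717 | if twisted first: slide [275.8  26.1 124.1]
```

View pics/z5.png

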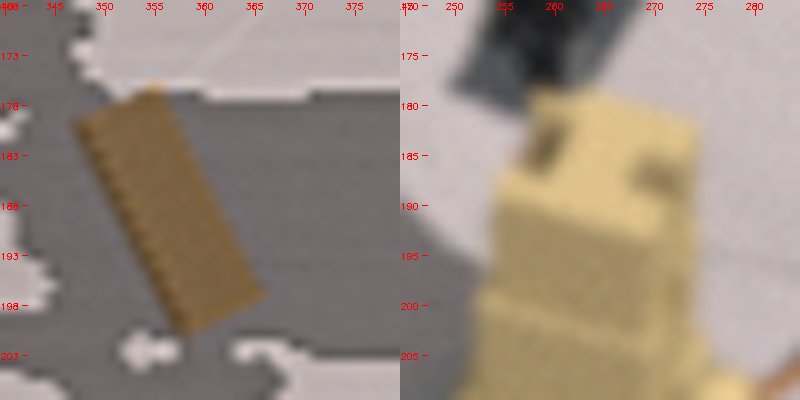

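```bash
python3 - <<'E'
from geo import *
uv=np.array([(88,120),(155,88),(265,295),(193,330)])/10-.5+(340,168)
# -x left, +y up
P=[(-13,37,24),(13,37,24),(13,-37,24),(-13,-37,24)]
r=least_squares(lambda p:(proj(S['top'],pose(*p,P))-uv).ravel(),[530,-311,-63]); print(r.x.round(2),r.fun.reshape(-1,2).round(1).tolist())
E
python3 -m crank '{"slide":[[0.013,0.014,0.005],[0.027,0.029,0.01],[0.033,0.035,0.02],[0.033,0.035,0.02],[0.033,0.035,0.02],[0.03,0.031,0.02],[0.015,0.015,0.015],[0.007,0.007,0.01]],"twist":[0,0,0,0,0,0,0,0]}'; python3 -m crank '{"slide":[[0,0,0],[0,0,0],[0,0,0],[0,0,0],[0,0,0],[0,0,0],[0,0,0]],"twist":[0.12,0.14,0.14,0.14,0.12,0.057,0]}';  python3 plan.py 623.8 306.1 110 77.8
```

```text
[ 527.53 -312.98  -62.26] [[-0.7, -0.1], [0.3, -0.7], [0.4, 0.3], [-0.0, 0.6]]
time: 24.05
tool_pos: [618.6, 302.4, 177.5]
tcp_rot: [-179.7, -0.1, 119.0]
ft_force: [-0.0, -1.4, -0.9]
finger_gap: 85.1
time: 24.75
tool_pos: [620.2, 299.6, 181.4]
tcp_rot: [-179.9, 0.1, 77.7]
ft_force: [-0.0, -0.4, -0.5]
finger_gap: 85.4
t 24.75 tcp [620.2 299.6 181.4] rot [-1.799e+02  1.000e-01  7.770e+01] F [-0.  -0.4 -0.5] gap 85.4 q [22. 23. 73. -0. 85. 34.]
slide mm total [ 7.1  2.2 71.4] rows 2 each [ 3.6  1.1 35.7] | twist rad -0.002 | if twisted first: slide [ 7.1  2.2 71.4]
```

```bash
python3 -m crank '{"slide":[[0.003,0.001,0.01],[0.003,0.001,0.016],[0.001,0,0.018],[0,0,0.014],[0,0,0.008],[0,0,0.004],[0,0,0],[0,0,0]],"twist":[0,0,0,0,0,0,0,0]}';python3 -m crank '{"slide":[[0,0,0],[0,0,0]],"twist":[0,0]}'; python3 - <<'E'
from look import *
snap('top','top6.png');snap('scene','scene6.png')
import geo
S=geo.S={n:dict(np.load(n+'6.npz')) for n in('top','scene')}
import zoom
cv2.imwrite('pics/z6.png',np.hstack([zoom.z('top',(155,150),25,8,S_=S),zoom.z('scene',(294,270),25,8,S_=S)]))
E
python3 plan.py 623.8 306.1 50.5 77.8
```

```text
time: 25.55
tool_pos: [624.5, 307.4, 113.0]
tcp_rot: [179.9, -0.0, 77.8]
ft_force: [-0.1, 1.2, -0.8]
finger_gap: 85.5
time: 25.75
tool_pos: [624.5, 307.5, 113.3]
tcp_rot: [179.9, -0.1, 77.8]
ft_force: [0.1, 0.4, 0.1]
finger_gap: 85.5
t 25.85 tcp [624.3 307.4 112.9] rot [180.   -0.   77.8] F [ 0.6  0.4 -0.8] gap 85.2 q [22. 26. 75.  0. 78. 34.]
slide mm total [-1.4 -0.2 62.4] rows 2 each [-0.7 -0.1 31.2] | twist rad -0.0 | if twisted first: slide [-1.4 -0.2 62.4]
```

View pics/z6.png

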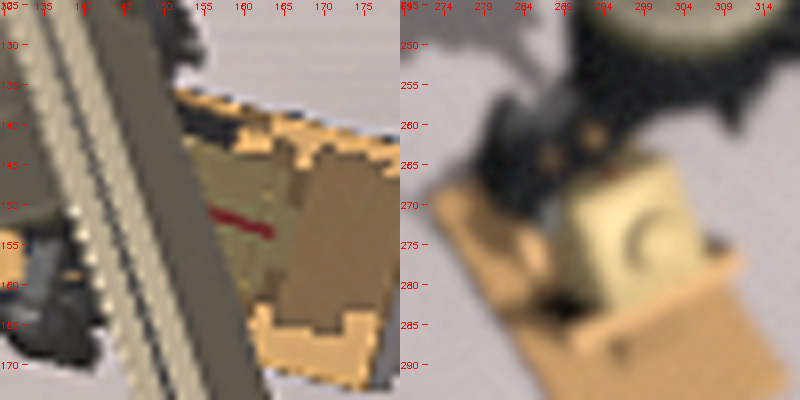

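```bash
python3 -m crank '{"slide":[[-0.001,0,0.008],[0,0,0.012],[0,0,0.014],[0,0,0.012],[0,0,0.008],[0,0,0.005],[0,0,0.003],[0,0,0]],"twist":[0,0,0,0,0,0,0,0]}';python3 -m crank '{"slide":[[0,0,0],[0,0,0],[0,0,0]],"twist":[0,0,0]}';python3 plan.py 623.8 306.1 50.5 77.8
```

```text
time: 26.65
tool_pos: [623.7, 306.3, 49.9]
tcp_rot: [-180.0, 0.0, 77.8]
ft_force: [0.6, -0.2, 0.2]
finger_gap: 85.3
time: 26.95
tool_pos: [624.1, 306.4, 50.9]
tcp_rot: [180.0, -0.0, 77.8]
ft_force: [-0.4, 0.3, -0.1]
finger_gap: 85.5
t 26.95 tcp [624.1 306.4  50.9] rot [180.   -0.   77.8] F [-0.4  0.3 -0.1] gap 85.5 q [22. 30. 78.  0. 73. 34.]
slide mm total [-0.4 -0.3  0.4] rows 1 each [-0.4 -0.3  0.4] | twist rad -0.0 | if twisted first: slide [-0.4 -0.3  0.4]
```

```bash
python3 -m crank '{"slide":[[0,0,0],[0,0,0],[0,0,0],[0,0,0],[0,0,0],[0,0,0],[0,0,0],[0,0,0]],"twist":[0,0,0,0,0,0,0,0]}' 0.6 25; python3 plan.py 623.8 306.1 50.5 77.8
```

```text
time: 27.75
tool_pos: [623.8, 306.3, 50.4]
tcp_rot: [180.0, -0.0, 77.8]
ft_force: [-1.7, -1.1, 4.2]
finger_gap: 47.6
t 27.75 tcp [623.8 306.3  50.4] rot [180.   -0.   77.8] F [-1.7 -1.1  4.2] gap 47.6 q [22. 30. 78.  0. 73. 34.]
slide mm total [-0.2  0.  -0.1] rows 1 each [-0.2  0.  -0.1] | twist rad -0.0 | if twisted first: slide [-0.2  0.  -0.1]
```

```bash
python3 -m crank '{"slide":[[0.0016,0,-0.0019],[0.0016,0,-0.0019],[0.0016,0,-0.0019],[0.0016,0,-0.0019],[0.0016,0,-0.0019],[0.0016,0,-0.0019],[0.0016,0,-0.0019],[0.0016,0,-0.0019]],"twist":[0,0,0,0,0,0,0,0]}'; python3 plan.py 623.8 306.1 66 77.8;  python3 -m crank '{"slide":[[0,0,-0.01],[0,0,-0.02],[0,0,-0.025],[0,0,-0.025],[0,0,-0.025],[0,0,-0.025],[0,0,-0.015],[0,0,-0.005]],"twist":[0,0,0,0,0,0,0,0]}'; python3 - <<'E'
from look import *
snap('scene','scene7.png')
im=cv2.imread('pics/scene7.png'); cv2.imwrite('pics/z7.png',cv2.resize(im[190:330,200:380],(720,560),interpolation=cv2.INTER_CUBIC))
E
```

```text
time: 28.55
tool_pos: [626.5, 318.8, 65.6]
tcp_rot: [180.0, 0.0, 77.8]
ft_force: [-1.6, -4.8, -1.4]
finger_gap: 48.0
t 28.55 tcp [626.5 318.8  65.6] rot [180.    0.   77.8] F [-1.6 -4.8 -1.4] gap 48.0 q [23. 30. 76. -0. 74. 35.]
slide mm total [-13.    0.   -0.4] rows 1 each [-13.    0.   -0.4] | twist rad -0.0 | if twisted first: slide [-13.    0.   -0.4]
time: 29.35
tool_pos: [627.5, 319.9, 218.8]
tcp_rot: [179.8, -0.2, 77.8]
ft_force: [-1.2, 0.8, -1.1]
finger_gap: 47.8
```

View pics/z7.png

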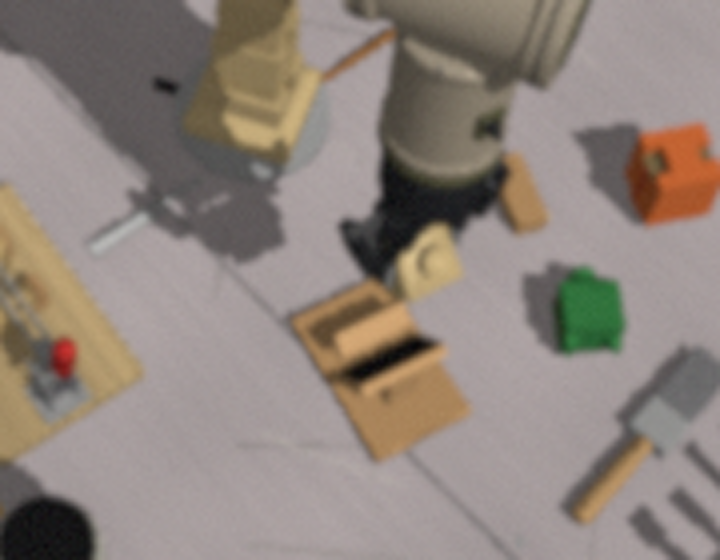

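```bash
python3 -m crank '{"slide":[[0,0,-0.02],[0,0,-0.025],[0,0,-0.015],[0,0,0]],"twist":[0,0,0,0]}'; python3 plan.py 430 60 280
```

```text
time: 29.8
tool_pos: [627.4, 319.3, 277.7]
tcp_rot: [179.8, -0.1, 77.8]
ft_force: [0.4, 1.0, -1.4]
finger_gap: 47.8
t 29.8 tcp [627.4 319.3 277.7] rot [ 1.798e+02 -1.000e-01  7.780e+01] F [ 0.4  1.  -1.4] gap 47.8 q [23. 23. 62.  0. 95. 35.]
slide mm total [-295.2 -138.2   -2.3] rows 8 each [-36.9 -17.3  -0.3] | twist rad 0.0 | if twisted first: slide [-295.2 -138.2   -2.3]
```

```bash
python3 -m crank '{"slide":[[-0.02,-0.01,0],[-0.04,-0.019,0],[-0.045,-0.021,0],[-0.045,-0.021,0],[-0.045,-0.021,0],[-0.045,-0.021,0],[-0.038,-0.017,0],[-0.017,-0.008,0]],"twist":[0,0,0,0,0,0,0,0]}'; python3 plan.py 515.6 -285.2 280 116.6
```

```text
time: 30.6
tool_pos: [427.0, 57.5, 273.6]
tcp_rot: [-179.9, 0.1, 77.7]
ft_force: [0.4, -0.7, -2.0]
finger_gap: 47.7
t 30.6 tcp [427.   57.5 273.6] rot [-1.799e+02  1.000e-01  7.770e+01] F [ 0.4 -0.7 -2. ] gap 47.7 q [  1. -20. 107.  -0.  94.  13.]
slide mm total [-316.   159.6   -6.4] rows 8 each [-39.5  19.9  -0.8] | twist rad -0.679 | if twisted first: slide [-346.2  -74.2   -6.4]
```

```bash
python3 -m crank '{"slide":[[-0.02,0.01,0],[-0.04,0.02,0],[-0.044,0.022,0],[-0.044,0.022,0],[-0.044,0.022,0],[-0.044,0.022,0],[-0.044,0.022,0],[-0.02,0.011,0]],"twist":[0,0,0,0,0,0,0,0]}'; python3 -m crank '{"slide":[[-0.01,0.006,0],[-0.006,0.002,0.01],[0,0,0.02],[0,0,0.03],[0,0,0.03],[0,0,0.03],[0,0,0.02],[0,0,0.01]],"twist":[0,-0.12,-0.14,-0.14,-0.14,-0.1,-0.039,0]}'; python3 plan.py 515.6 -285.2 60 116.6
```

```text
time: 31.4
tool_pos: [512.8, -269.1, 272.7]
tcp_rot: [-179.9, 0.0, 77.6]
ft_force: [-0.7, 0.1, -2.5]
finger_gap: 47.8
time: 32.2
tool_pos: [516.1, -280.6, 121.7]
tcp_rot: [-179.9, -0.3, 116.8]
ft_force: [-0.1, -0.3, -1.8]
finger_gap: 47.2
t 32.2 tcp [ 516.1 -280.6  121.7] rot [-179.9   -0.3  116.8] F [-0.1 -0.3 -1.8] gap 47.2 q [-34.  10.  94.   0.  76. -60.]
slide mm total [-3.8 -2.6 61.7] rows 2 each [-1.9 -1.3 30.8] | twist rad 0.003 | if twisted first: slide [-3.9 -2.5 61.7]
```

```bash
python3 -m crank '{"slide":[[-0.002,-0.001,0.01],[-0.002,-0.001,0.014],[0,0,0.014],[0,0,0.012],[0,0,0.008],[0,0,0.003],[0,0,0],[0,0,0]],"twist":[0.003,0,0,0,0,0,0,0]}';python3 -m crank '{"slide":[[0,0,0],[0,0,0]],"twist":[0,0]}'; python3 - <<'E'
from look import *
snap('scene','scene8.png');snap('top','top8.png')
import geo
S=geo.S={n:dict(np.load(n+'8.npz')) for n in('top','scene')}
import zoom
cv2.imwrite('pics/z8.png',np.hstack([zoom.z('top',(355,188),20,10,S_=S),zoom.z('scene',(210,160),20,10,S_=S)]))
E
python3 plan.py 515.6 -285.2 37 116.6
```

```text
time: 33.0
tool_pos: [518.2, -287.6, 65.0]
tcp_rot: [180.0, 0.0, 116.5]
ft_force: [-0.5, -0.4, -1.8]
finger_gap: 47.5
time: 33.2
tool_pos: [518.3, -287.6, 65.1]
tcp_rot: [180.0, 0.1, 116.5]
ft_force: [0.2, -0.0, -2.8]
finger_gap: 47.7
t 33.3 tcp [ 518.1 -287.5   64.8] rot [180.    0.  116.5] F [-0.1  0.3 -2.2] gap 48.0 q [-34.  14.  96.  -0.  70. -61.]
slide mm total [ 3.1 -1.2 27.8] rows 1 each [ 3.1 -1.2 27.8] | twist rad -0.001 | if twisted first: slide [ 3.1 -1.2 27.8]
```

View pics/z8.png

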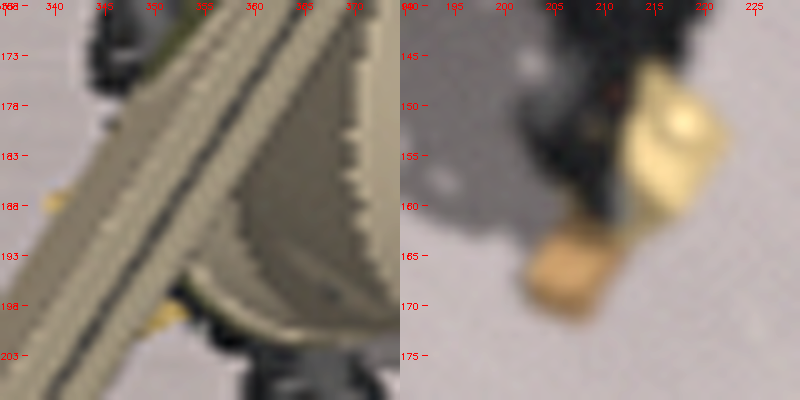

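```bash
python3 -m crank '{"slide":[[0.002,-0.001,0.004],[0.002,0,0.006],[0.0005,0,0.006],[0,0,0.005],[0,0,0.004],[0,0,0.002],[0,0,0],[0,0,0]],"twist":[0,0,0,0,0,0,0,0]}';python3 -m crank '{"slide":[[0,0,0],[0,0,0]],"twist":[0,0]}'; python3 plan.py 515.6 -285.2 37 116.6
```

```text
time: 34.1
tool_pos: [515.1, -283.8, 37.5]
tcp_rot: [180.0, 0.0, 116.5]
ft_force: [0.4, 0.1, -2.8]
finger_gap: 47.6
time: 34.3
tool_pos: [515.2, -283.9, 37.7]
tcp_rot: [180.0, 0.0, 116.5]
ft_force: [0.0, 1.0, -2.0]
finger_gap: 47.7
t 34.3 tcp [ 515.2 -283.9   37.7] rot [180.    0.  116.5] F [ 0.  1. -2.] gap 47.7 q [-34.  16.  97.   0.  67. -60.]
slide mm total [-1.4 -0.2  0.7] rows 1 each [-1.4 -0.2  0.7] | twist rad -0.001 | if twisted first: slide [-1.4 -0.2  0.7]
```

```bash
python3 -m crank '{"slide":[[-0.002,0,0],[-0.002,0,0],[-0.002,0,0],[-0.002,0,0]],"twist":[0,0,0,0]}'; python3 -m crank '{"slide":[[-0.002,0,0],[-0.001,0,0],[0,0,0]],"twist":[0,0,0]}';python3 plan.py 515.6 -285.2 37 116.6
```

```text
time: 34.7
tool_pos: [518.6, -291.1, 37.4]
tcp_rot: [180.0, 0.0, 116.5]
ft_force: [0.3, 0.6, -2.4]
finger_gap: 47.8
time: 35.0
tool_pos: [519.2, -292.4, 36.9]
tcp_rot: [-180.0, -0.2, 116.5]
ft_force: [-3.1, 5.6, 0.5]
finger_gap: 47.7
t 35.0 tcp [ 519.2 -292.4   36.9] rot [-180.    -0.2  116.5] F [-3.1  5.6  0.5] gap 47.7 q [-34.  17.  96.   0.  68. -61.]
slide mm total [ 8.1  0.  -0.1] rows 1 each [ 8.1  0.  -0.1] | twist rad -0.001 | if twisted first: slide [ 8.1  0.  -0.1]
```

```bash
python3 -m crank '{"slide":[[-0.002,0,-0.0004],[-0.002,0,-0.0004],[-0.002,0,-0.0003]],"twist":[0,0,0]}'; python3 plan.py 515.6 -285.2 37 116.6;  python3 -m crank '{"slide":[[-0.002,0,0],[-0.002,0,0]],"twist":[0,0]}'; python3 - <<'E'
from look import *
snap('scene','scene9.png');snap('top','top9.png')
import geo
S=geo.S={n:dict(np.load(n+'9.npz')) for n in('top','scene')}
import zoom
cv2.imwrite('pics/z9.png',np.hstack([zoom.z('top',(355,188),20,10,S_=S),zoom.z('scene',(210,160),20,10,S_=S)]))
E
python3 plan.py 515.6 -285.2 37 116.6
```

```text
time: 35.3
tool_pos: [521.6, -297.4, 37.5]
tcp_rot: [-180.0, -0.2, 116.5]
ft_force: [-2.2, 6.1, -2.6]
finger_gap: 47.5
t 35.3 tcp [ 521.6 -297.4   37.5] rot [-180.    -0.2  116.5] F [-2.2  6.1 -2.6] gap 47.5 q [-35.  18.  95.   0.  68. -61.]
slide mm total [13.6  0.1  0.5] rows 1 each [13.6  0.1  0.5] | twist rad -0.001 | if twisted first: slide [13.6  0.1  0.5]
time: 35.5
tool_pos: [523.4, -301.0, 37.6]
tcp_rot: [-180.0, -0.2, 116.5]
ft_force: [-1.7, 6.5, -1.1]
finger_gap: 48.0
t 35.6 tcp [ 523.5 -301.2   37.5] rot [-180.    -0.2  116.5] F [-1.6  5.2 -0.9] gap 48.3 q [-35.  18.  94.   0.  68. -61.]
slide mm total [17.8  0.1  0.5] rows 1 each [17.8  0.1  0.5] | twist rad -0.001 | if twisted first: slide [17.8  0.1  0.5]
```

View pics/z9.png

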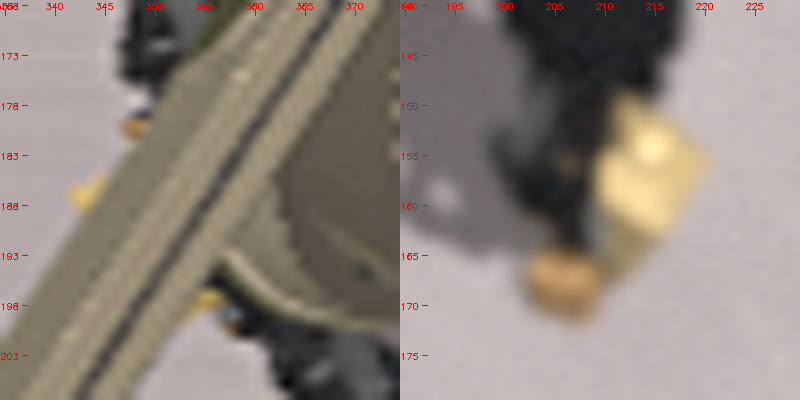

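```bash
python3 -m crank '{"slide":[[-0.002,0,-0.0003],[-0.002,0,0],[-0.002,0,0],[-0.002,0,0.0003]],"twist":[0,0,0,0]}'; python3 plan.py 515.6 -285.2 37 116.6;  python3 -m crank '{"slide":[[-0.002,0,0.0005],[-0.0015,0,0.0005],[-0.001,0,0.0005]],"twist":[0,0,0]}'; python3 - <<'E'
from look import *
snap('scene','scene10.png');snap('top','top10.png')
import geo
S=geo.S={n:dict(np.load(n+'10.npz')) for n in('top','scene')}
import zoom
cv2.imwrite('pics/z10.png',np.hstack([zoom.z('top',(355,188),20,10,S_=S),zoom.z('scene',(210,160),20,10,S_=S)]))
E
python3 plan.py 515.6 -285.2 37 116.6
```

```text
time: 36.0
tool_pos: [526.8, -307.8, 37.1]
tcp_rot: [-179.9, -0.3, 116.5]
ft_force: [-2.0, 7.0, -3.7]
finger_gap: 47.6
t 36.0 tcp [ 526.8 -307.8   37.1] rot [-179.9   -0.3  116.5] F [-2.   7.  -3.7] gap 47.6 q [-35.  19.  93.   0.  68. -62.]
slide mm total [25.2  0.1  0.1] rows 1 each [25.2  0.1  0.1] | twist rad -0.001 | if twisted first: slide [25.2  0.1  0.1]
time: 36.3
tool_pos: [529.0, -312.2, 36.0]
tcp_rot: [-180.0, -0.2, 116.5]
ft_force: [-3.2, 6.6, 0.1]
finger_gap: 47.8
t 36.4 tcp [ 529.1 -312.3   36. ] rot [-180.    -0.2  116.5] F [-2.3  4.8 -1.4] gap 47.6 q [-35.  20.  92.   0.  68. -62.]
slide mm total [30.2  0.  -1. ] rows 1 each [30.2  0.  -1. ] | twist rad -0.001 | if twisted first: slide [30.2  0.1 -1. ]
```

View pics/z10.png

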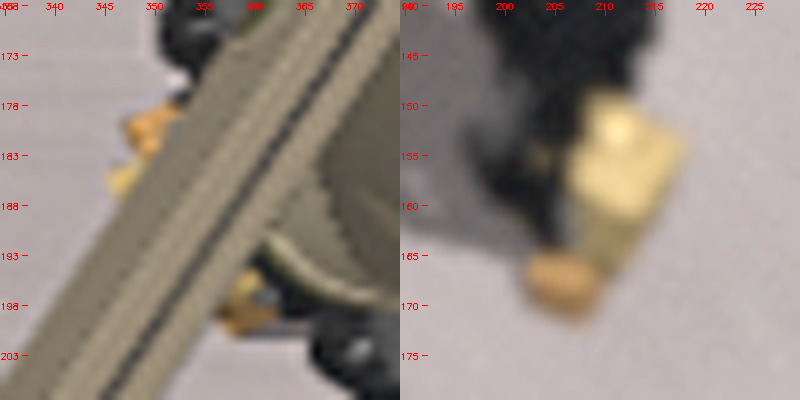

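```bash
python3 -m crank '{"slide":[[-0.001,0,0.0005],[-0.001,0,0.0005],[-0.001,0,0.001],[0,0,0.001]],"twist":[0,0,0,0]}'; python3 -m crank '{"slide":[[0,0,0.001],[0,0,0]],"twist":[0,0]}';python3 plan.py 515.6 -285.2 33 116.6;  python3 - <<'E'
from look import *
snap('scene','scene11.png')
import geo
S=geo.S={n:dict(np.load(n+'11.npz')) for n in('scene',)}
import zoom
cv2.imwrite('pics/z11.png',zoom.z('scene',(210,160),20,12,S_=S))
E
```

```text
time: 36.8
tool_pos: [530.6, -315.1, 33.5]
tcp_rot: [-180.0, -0.2, 116.5]
ft_force: [-3.4, 5.6, 2.2]
finger_gap: 47.7
time: 37.0
tool_pos: [530.6, -315.1, 32.5]
tcp_rot: [-180.0, -0.2, 116.5]
ft_force: [-2.2, 5.5, 0.9]
finger_gap: 47.5
t 37.0 tcp [ 530.6 -315.1   32.5] rot [-180.    -0.2  116.5] F [-2.2  5.5  0.9] gap 47.5 q [-35.  20.  92.   0.  68. -62.]
slide mm total [33.4 -0.  -0.5] rows 1 each [33.4 -0.  -0.5] | twist rad -0.001 | if twisted first: slide [33.4 -0.  -0.5]
```

View pics/z11.png

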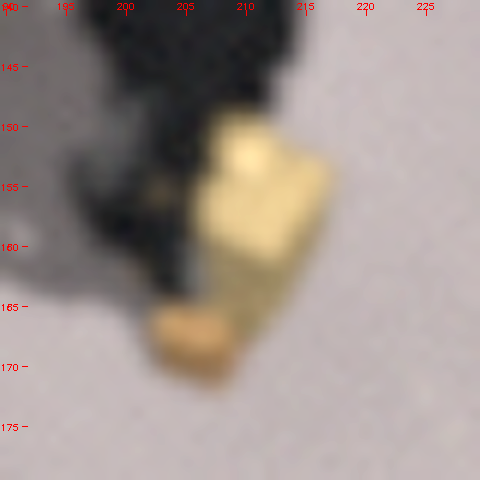

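```bash
python3 - <<'E'
import geo
from geo import *
from look import *
S=geo.S={n:dict(np.load(n+'11.npz')) for n in('scene',)}
import zoom
out=[]
for th in (0,8,16):
    a=np.radians(-th); R=np.array([[np.cos(a),0,np.sin(a)],[0,1,0],[-np.sin(a),0,np.cos(a)]])
    # pad centre fixed at tool: world z = 32.5+19+2, local (1,29.5)
    pc=np.array([1,0,29.5]); 
    f=lambda P: pose(530.6,-315.1,-63.5,(np.atleast_2d(P)-pc)@R.T+[0,0,53.5])
    it=[f([(26,24,46),(26,-24,46),(-26,-24,46),(-26,24,46)]),f([(-26,24,0),(-26,-24,0),(-26,-24,46),(-26,24,46)]),f([(-26,24,0),(26,24,0),(26,24,46),(-26,24,46)]),f([(7*np.cos(t),7*np.sin(t),66) for t in np.linspace(0,6.28,12)])]
    out.append(zoom.z('scene',(211,158),13,10,it,S_=S))
cv2.imwrite('pics/z11b.png',np.hstack(out))
E
```

```text
(no output)
```

View pics/z11b.png

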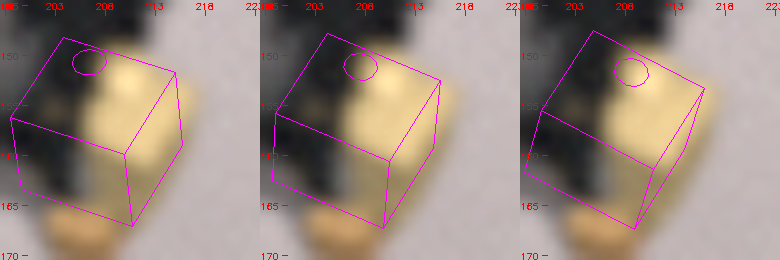

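```bash
python3 -m crank '{"slide":[[-0.0015,0,0.0005],[-0.0015,0,0.0005],[-0.001,0,0.0005],[0,0,0]],"twist":[0,0,0,0]}';python3 plan.py 515.6 -285.2 33 116.6;  python3 - <<'E'
from look import *
snap('scene','scene12.png')
import geo
S=geo.S={n:dict(np.load(n+'12.npz')) for n in('scene',)}
import zoom
cv2.imwrite('pics/z12.png',zoom.z('scene',(210,160),20,12,S_=S))
E
```

```text
time: 37.45
tool_pos: [532.2, -318.5, 30.7]
tcp_rot: [-180.0, -0.2, 116.5]
ft_force: [-2.1, 5.8, -0.0]
finger_gap: 47.9
t 37.45 tcp [ 532.2 -318.5   30.7] rot [-180.    -0.2  116.5] F [-2.1  5.8 -0. ] gap 47.9 q [-36.  21.  92.   0.  68. -62.]
slide mm total [37.2 -0.  -2.3] rows 1 each [37.2 -0.  -2.3] | twist rad -0.001 | if twisted first: slide [37.2  0.  -2.3]
```

View pics/z12.png

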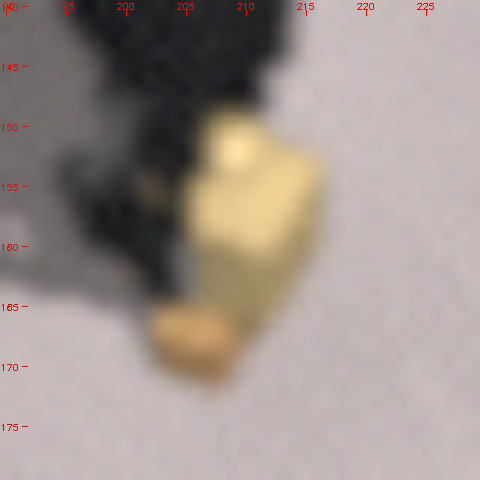

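```bash
python3 -m crank '{"slide":[[-0.0015,0,0],[-0.0015,0,0],[0,0,0]],"twist":[0,0,0]}';python3 plan.py 515.6 -285.2 33 116.6; python3 -m crank '{"slide":[[0,0,0.001],[0,0,0.001],[0,0,0]],"twist":[0,0,0]}';python3 plan.py 515.6 -285.2 33 116.6; python3 - <<'E'
from look import *
snap('scene','scene13.png')
import geo
S=geo.S={n:dict(np.load(n+'13.npz')) for n in('scene',)}
import zoom
cv2.imwrite('pics/z13.png',zoom.z('scene',(210,160),20,12,S_=S))
E
```

```text
time: 37.8
tool_pos: [533.0, -320.2, 29.9]
tcp_rot: [-179.9, -0.3, 116.5]
ft_force: [-2.2, 7.2, -1.8]
finger_gap: 47.5
t 37.8 tcp [ 533.  -320.2   29.9] rot [-179.9   -0.3  116.5] F [-2.2  7.2 -1.8] gap 47.5 q [-36.  21.  91.   0.  68. -62.]
slide mm total [39.1  0.1 -3.1] rows 1 each [39.1  0.1 -3.1] | twist rad -0.001 | if twisted first: slide [39.1  0.1 -3.1]
time: 38.1
tool_pos: [533.7, -321.4, 29.0]
tcp_rot: [-180.0, -0.2, 116.5]
ft_force: [-2.6, 4.9, 0.6]
finger_gap: 47.5
t 38.1 tcp [ 533.7 -321.4   29. ] rot [-180.    -0.2  116.5] F [-2.6  4.9  0.6] gap 47.5 q [-36.  21.  91.   0.  68. -62.]
slide mm total [40.5 -0.  -4. ] rows 1 each [40.5 -0.  -4. ] | twist rad -0.001 | if twisted first: slide [40.5  0.  -4. ]
```

View pics/z13.png

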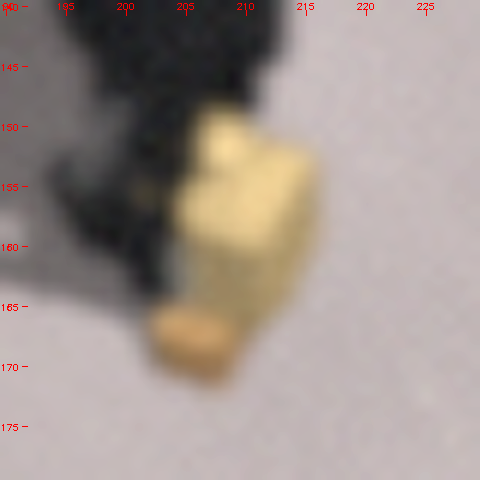

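```bash
cat > fitfin.py <<'E'
import geo,sys
from geo import *
from look import *
import zoom
from scipy.optimize import least_squares
def model(x,z,th,P,tcp=(529,-312),yaw=-63.5):
    a=np.radians(-th); R=np.array([[np.cos(a),0,np.sin(a)],[0,1,0],[-np.sin(a),0,np.cos(a)]])
    return pose(tcp[0],tcp[1],yaw,np.atleast_2d(P)@R.T+[x,0,z])
def boxes(x,z,th,**k):
    f=lambda P:model(x,z,th,P,**k)
    return [f([(26,24,46),(26,-24,46),(-26,-24,46),(-26,24,46)]),f([(-26,24,0),(-26,-24,0),(-26,-24,46),(-26,24,46)]),f([(-26,24,0),(26,24,0),(26,24,46),(-26,24,46)]),f([(7*np.cos(t),7*np.sin(t),66) for t in np.linspace(0,6.28,12)]),f([(-26,7,0),(-26,-7,0),(-26,-7,-10),(-26,7,-10)])]
B=[(-13,37,24),(13,37,24),(13,-37,24),(-13,-37,24)]
E
python3 - <<'E'
from fitfin import *
S=geo.S={n:dict(np.load(n+'13.npz')) for n in('scene',)}
out=[]
k=dict(tcp=(529,-312))
for x,z,th in ((0,24,0),(-3,26,5),(-4,26,10),(-4,28,14)):
    out.append(zoom.z('scene',(210,159),16,12,boxes(x,z,th)+[pose(529,-312,-63.5,B)],S_=S))
cv2.imwrite('pics/z13b.png',np.vstack([np.hstack(out[:2]),np.hstack(out[2:])]))
E
```

```text
(no output)
```

View pics/z13b.png

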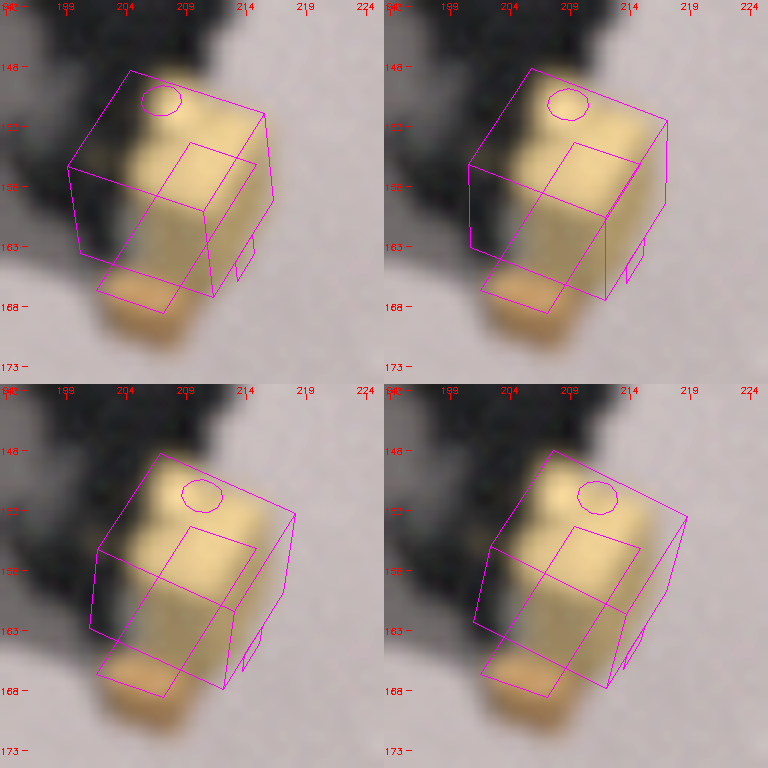

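```bash
python3 -m crank '{"slide":[[0,0,0],[0,0,0],[0,0,0],[0,0,0],[0,0,0]],"twist":[0,0,0,0,0]}' 0.3;python3 plan.py 515.6 -285.2 33 116.6; python3 - <<'E'
from fitfin import *
snap('scene','scene14.png')
S=geo.S={n:dict(np.load(n+'14.npz')) for n in('scene',)}
out=[zoom.z('scene',(210,159),16,12,S_=S),zoom.z('scene',(210,159),16,12,boxes(0,24,0)+[pose(529,-312,-63.5,B)],S_=S)]
cv2.imwrite('pics/z14.png',np.hstack(out))
E
```

```text
time: 38.65
tool_pos: [534.5, -322.9, 29.7]
tcp_rot: [180.0, 0.0, 116.5]
ft_force: [0.6, 0.1, 0.8]
finger_gap: 59.8
t 38.65 tcp [ 534.5 -322.9   29.7] rot [180.    0.  116.5] F [0.6 0.1 0.8] gap 59.8 q [-36.  21.  91.  -0.  68. -62.]
slide mm total [42.1 -0.1 -3.3] rows 1 each [42.1 -0.1 -3.3] | twist rad -0.001 | if twisted first: slide [42.1 -0.  -3.3]
```

View pics/z14.png

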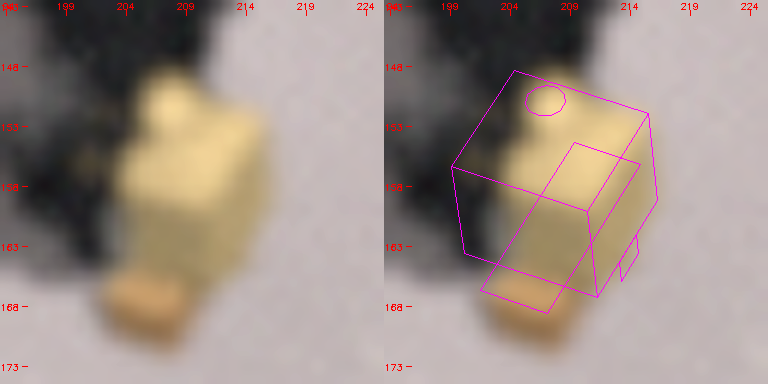

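```bash
python3 plan.py 529.2 -312 34 116.5; python3 -m crank '{"slide":[[0.001,0,-0.002],[0.002,0,-0.002],[0.003,0,0],[0.003,0,0],[0.002,0,0],[0.001,0,0],[0,0,0],[0,0,0]],"twist":[0,0,0,0,0,0,0,0]}' 0.2; python3 plan.py 529.2 -312 34 116.5
```

```text
t 38.7 tcp [ 534.5 -322.8   29.6] rot [180.    0.  116.5] F [-0.2 -0.5  0.4] gap 60.1 q [-36.  21.  91.  -0.  68. -62.]
slide mm total [12.   0.1 -4.4] rows 1 each [12.   0.1 -4.4] | twist rad 0.0 | if twisted first: slide [12.   0.1 -4.4]
time: 39.5
tool_pos: [529.1, -311.9, 33.5]
tcp_rot: [180.0, 0.0, 116.5]
ft_force: [-0.7, -0.4, -0.4]
finger_gap: 68.3
t 39.5 tcp [ 529.1 -311.9   33.5] rot [180.    0.  116.5] F [-0.7 -0.4 -0.4] gap 68.3 q [-35.  20.  93.   0.  68. -62.]
slide mm total [-0.1  0.1 -0.5] rows 1 each [-0.1  0.1 -0.5] | twist rad 0.0 | if twisted first: slide [-0.1  0.1 -0.5]
```

```bash
python3 -m crank '{"slide":[[0,0,0],[0,0,0],[0,0,0],[0,0,0],[0,0,0],[0,0,0],[0,0,0]],"twist":[0,0,0,0,0,0,0]}' 0.6 45; python3 plan.py 529.2 -312 34 116.5; python3 -m crank '{"slide":[[0,0,-0.005],[0,0,-0.015],[0,0,-0.03],[0,0,-0.04],[0,0,-0.045],[0,0,-0.045],[0,0,-0.04],[0,0,-0.025]],"twist":[0,0,0,0,0,0,0,0]}';python3 -m crank '{"slide":[[0,0,-0.015],[0,0,-0.005],[0,0,0],[0,0,0]],"twist":[0,0,0,0]}'; python3 - <<'E'
from fitfin import *
snap('scene','scene15.png')
S=geo.S={n:dict(np.load(n+'15.npz')) for n in('scene',)}
import zoom
c=proj(S['scene'],[529,-312,310])[0]; print(c)
cv2.imwrite('pics/z15.png',zoom.z('scene',c,25,12,S_=S))
E
python3 plan.py 538.8 41.9 290 118.9
```

```text
time: 40.2
tool_pos: [529.1, -312.0, 33.7]
tcp_rot: [180.0, 0.0, 116.5]
ft_force: [-0.7, 0.3, 2.6]
finger_gap: 47.6
t 40.2 tcp [ 529.1 -312.    33.7] rot [180.    0.  116.5] F [-0.7  0.3  2.6] gap 47.6 q [-35.  20.  93.  -0.  68. -62.]
slide mm total [-0.   0.1 -0.3] rows 1 each [-0.   0.1 -0.3] | twist rad 0.0 | if twisted first: slide [-0.   0.1 -0.3]
time: 41.0
tool_pos: [529.8, -312.4, 284.2]
tcp_rot: [179.8, 0.3, 116.5]
ft_force: [-0.2, -0.4, -1.5]
finger_gap: 47.7
time: 41.4
tool_pos: [528.4, -311.4, 296.3]
tcp_rot: [-179.9, -0.2, 116.5]
ft_force: [0.3, 0.2, -2.8]
finger_gap: 47.5
[202.01907235 110.77620046]
t 41.45 tcp [ 528.3 -311.4  296. ] rot [-179.9   -0.2  116.5] F [ 0.1  0.3 -1.9] gap 47.5 q [-35.   9.  77.   0.  94. -62.]
slide mm total [311.4 167.2   6. ] rows 8 each [38.9 20.9  0.8] | twist rad -0.041 | if twisted first: slide [304.2 179.9   6. ]
```

View pics/z15.png

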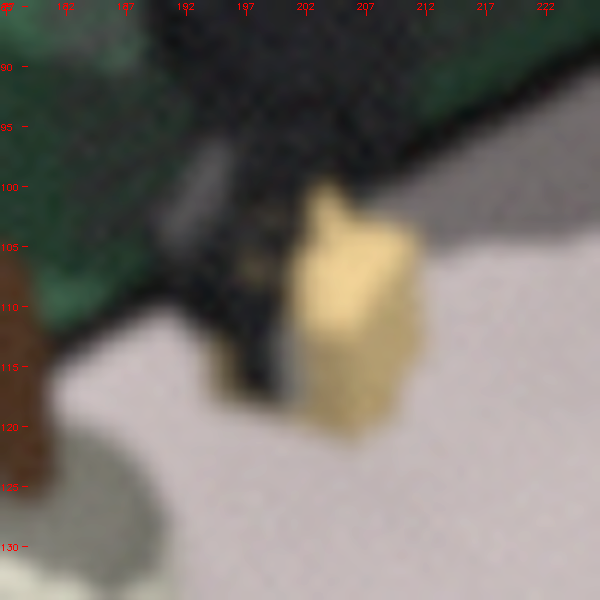

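```bash
python3 -m crank '{"slide":[[0.02,0.011,0],[0.038,0.021,0],[0.045,0.0245,0],[0.045,0.0245,0],[0.045,0.0245,0],[0.045,0.0245,0],[0.035,0.018,0],[0.02,0.01,0]],"twist":[0,0,0,0,0,-0.02,-0.021,0]}';python3 -m crank '{"slide":[[0.012,0.006,0],[0.006,0.003,0],[0.002,0.001,0.005],[0,0,0.005],[0,0,0],[0,0,0]],"twist":[0,0,0,0,0,0]}'; python3 plan.py 538.8 41.9 255 118.9
```

```text
time: 42.25
tool_pos: [536.6, 19.1, 296.8]
tcp_rot: [-179.9, -0.1, 119.1]
ft_force: [0.8, -0.9, -2.1]
finger_gap: 47.7
time: 42.85
tool_pos: [536.6, 37.2, 288.0]
tcp_rot: [-180.0, -0.0, 118.8]
ft_force: [-0.4, 0.0, -1.5]
finger_gap: 47.6
t 42.85 tcp [536.6  37.2 288. ] rot [-180.    -0.   118.8] F [-0.4  0.  -1.5] gap 47.6 q [ -1.  -3.  90.  -0.  93. -30.]
slide mm total [ 3.   4.2 33. ] rows 1 each [ 3.   4.2 33. ] | twist rad -0.002 | if twisted first: slide [ 3.   4.2 33. ]
```

```bash
python3 -m crank '{"slide":[[0.001,0.002,0.005],[0.0015,0.002,0.008],[0,0,0.01],[0,0,0.006],[0,0,0.003],[0,0,0],[0,0,0],[0,0,0]],"twist":[0,0,0,0,0,0,0,0]}'; python3 - <<'E'
from fitfin import *
snap('scene','scene16.png')
S=geo.S={n:dict(np.load(n+'16.npz')) for n in('scene',)}
st=status.sense(); p=st['tool_pos']; z=p[2]-9.7
k=dict(tcp=p[:2],yaw=-61.1)
R=lambda X,Y,z:np.array([[-X/2,-Y/2,z],[X/2,-Y/2,z],[X/2,Y/2,z],[-X/2,Y/2,z]])
it=boxes(0,z,0,**k)+[pose(538.8,41.9,-61.1,R(58,54,222))]
c=proj(S['scene'],[538,42,240])[0]
cv2.imwrite('pics/z16.png',np.hstack([zoom.z('scene',c,16,12,S_=S),zoom.z('scene',c,16,12,it,S_=S)]))
E
python3 plan.py 538.8 41.9 245 118.9
```

```text
time: 43.65
tool_pos: [539.3, 42.3, 257.0]
tcp_rot: [180.0, 0.0, 118.9]
ft_force: [0.1, 0.3, -2.3]
finger_gap: 47.6
t 43.7 tcp [539.3  42.3 257.1] rot [180.    0.  118.9] F [-0.1  0.7 -1.8] gap 47.4 q [ -1.  -2.  93.  -0.  90. -30.]
slide mm total [-0.1 -0.6 12.1] rows 1 each [-0.1 -0.6 12.1] | twist rad -0.0 | if twisted first: slide [-0.1 -0.6 12.1]
```

View pics/z16.png

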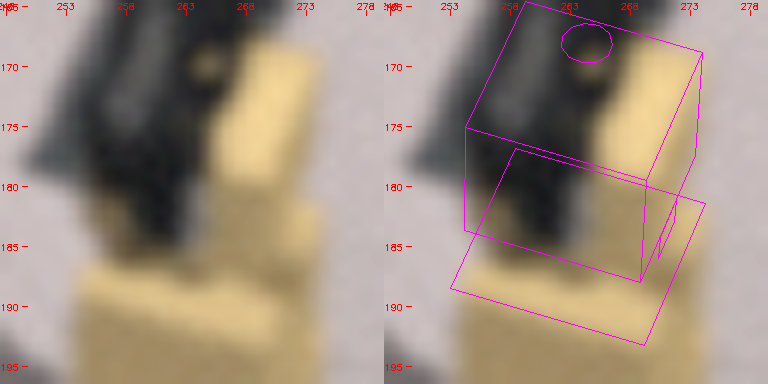

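```bash
python3 -m crank '{"slide":[[0,-0.0005,0.003],[0,0,0.005],[0,0,0.004],[0,0,0.002],[0,0,0.002],[0,0,0.001],[0,0,0.001],[0,0,0]],"twist":[0,0,0,0,0,0,0,0]}'; python3 plan.py 538.8 41.9 231.7 118.9;python3 -m crank '{"slide":[[0,0,0.001],[0,0,0.001],[0,0,0.001],[0,0,0]],"twist":[0,0,0,0]}'; python3 plan.py 538.8 41.9 231.7 118.9
```

```text
time: 44.5
tool_pos: [538.6, 42.1, 238.5]
tcp_rot: [-180.0, -0.0, 118.9]
ft_force: [0.0, -0.4, -1.9]
finger_gap: 47.3
t 44.5 tcp [538.6  42.1 238.5] rot [-180.    -0.   118.9] F [ 0.  -0.4 -1.9] gap 47.3 q [ -1.  -2.  94.  -0.  88. -30.]
slide mm total [-0.3  0.1  6.8] rows 1 each [-0.3  0.1  6.8] | twist rad -0.0 | if twisted first: slide [-0.3  0.1  6.8]
time: 44.9
tool_pos: [538.5, 42.1, 235.3]
tcp_rot: [-180.0, -0.0, 118.9]
ft_force: [-0.3, -0.1, -2.1]
finger_gap: 47.6
t 44.9 tcp [538.5  42.1 235.3] rot [-180.    -0.   118.9] F [-0.3 -0.1 -2.1] gap 47.6 q [ -1.  -2.  95.  -0.  87. -30.]
slide mm total [-0.3  0.2  3.6] rows 1 each [-0.3  0.2  3.6] | twist rad -0.0 | if twisted first: slide [-0.3  0.2  3.6]
```

No contact yet, with the lugs about 6 mm into the notches. I'll keep lowering.

```bash
python3 -m crank '{"slide":[[0,0,0.001],[0,0,0.001],[0,0,0.001],[0,0,0.0005],[0,0,0],[0,0,0]],"twist":[0,0,0,0,0,0]}'; python3 plan.py 538.8 41.9 231.7 118.9
```

```text
time: 45.5
tool_pos: [538.6, 42.0, 232.0]
tcp_rot: [-180.0, -0.0, 118.9]
ft_force: [0.5, 0.6, -3.0]
finger_gap: 47.3
t 45.5 tcp [538.6  42.  232. ] rot [-180.    -0.   118.9] F [ 0.5  0.6 -3. ] gap 47.3 q [ -1.  -2.  95.  -0.  87. -30.]
slide mm total [-0.2  0.1  0.3] rows 1 each [-0.2  0.1  0.3] | twist rad -0.0 | if twisted first: slide [-0.2  0.1  0.3]
```

```bash
python3 -m crank '{"slide":[[0,0,0.0005],[0,0,0.0005],[0,0,0],[0,0,0]],"twist":[0,0,0,0]}'; python3 plan.py 538.8 41.9 231.7 118.9
```

```text
time: 45.9
tool_pos: [538.7, 42.0, 231.6]
tcp_rot: [180.0, 0.0, 118.9]
ft_force: [-2.1, -0.1, 4.6]
finger_gap: 47.6
t 45.9 tcp [538.7  42.  231.6] rot [180.    0.  118.9] F [-2.1 -0.1  4.6] gap 47.6 q [ -1.  -2.  95.  -0.  87. -30.]
slide mm total [-0.2 -0.  -0.1] rows 1 each [-0.2 -0.  -0.1] | twist rad -0.0 | if twisted first: slide [-0.2 -0.  -0.1]
```

```bash
python3 -m crank '{"slide":[[0,0,0],[0,0,0],[0,0,0],[0,0,0],[0,0,0],[0,0,0],[0,0,-0.005],[0,0,-0.015]],"twist":[0,0,0,0,0,0,0,0]}' 0 ; python3 -m crank '{"slide":[[0,0,-0.025],[0,0,-0.03],[0,0,-0.03],[0,0,-0.02],[0,0,-0.01]],"twist":[0,0,0,0,0]}'; python3 plan.py 450 -170 370
```

```text
time: 46.7
tool_pos: [537.6, 42.1, 250.1]
tcp_rot: [-179.8, -0.1, 118.9]
ft_force: [-0.2, 0.5, 0.1]
finger_gap: 85.4
time: 47.2
tool_pos: [539.4, 42.1, 370.1]
tcp_rot: [179.7, 0.1, 118.9]
ft_force: [-0.4, 0.1, -0.5]
finger_gap: 85.3
t 47.2 tcp [539.4  42.1 370.1] rot [1.797e+02 1.000e-01 1.189e+02] F [-0.4  0.1 -0.5] gap 85.3 q [ -1.  -3.  81.   0. 101. -30.]
slide mm total [-1.425e+02 -1.807e+02  1.000e-01] rows 6 each [-23.8 -30.1   0. ] | twist rad 0.0 | if twisted first: slide [-1.425e+02 -1.807e+02  1.000e-01]
```

```bash
python3 -m crank '{"slide":[[-0.01,-0.015,0],[-0.024,-0.03,0],[-0.028,-0.036,0],[-0.028,-0.036,0],[-0.024,-0.03,0],[-0.014,-0.018,0],[-0.01,-0.012,0],[0,0,0]],"twist":[0,0,0,0,0,0,0,0]}'; python3 - <<'E'
from fitfin import *
snap('scene','scene17.png');snap('top','top17.png')
S=geo.S={n:dict(np.load(n+'17.npz')) for n in('scene','top')}
st=(538.7,41.9,-61.1)
R=lambda X,Y,z:np.array([[-X/2,-Y/2,z],[X/2,-Y/2,z],[X/2,Y/2,z],[-X/2,Y/2,z]])
it=[pose(*st,R(52,48,268)),pose(*st,R(58,54,222)),pose(*st,R(64,60,160)),pose(*st,R(74,70,90))]
ct=(241,172); cs=proj(S['scene'],[538,42,180])[0]
a=np.hstack([zoom.z('top',ct,25,8,S_=S),zoom.z('scene',cs,25,8,S_=S)])
b=np.hstack([zoom.z('top',ct,25,8,it,S_=S),zoom.z('scene',cs,25,8,it,S_=S)])
cv2.imwrite('pics/z17.png',a);cv2.imwrite('pics/z17b.png',b)
im=cv2.imread('pics/top17.png');cv2.imwrite('pics/top17b.png',cv2.resize(im,(800,600)))
im=cv2.imread('pics/scene17.png');cv2.imwrite('pics/scene17b.png',cv2.resize(im,(800,600)))
E
```

```text
time: 48.0
tool_pos: [449.4, -165.9, 366.0]
tcp_rot: [-180.0, 0.0, 118.7]
ft_force: [0.6, -0.9, -0.6]
finger_gap: 85.5
```

View pics/z17.png

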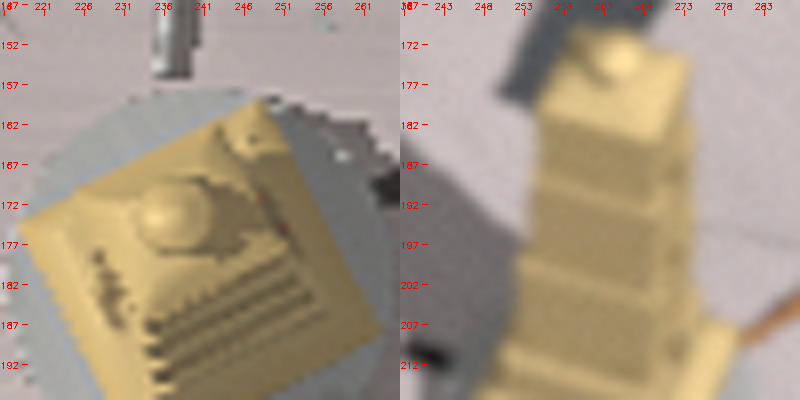

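View pics/z17b.png

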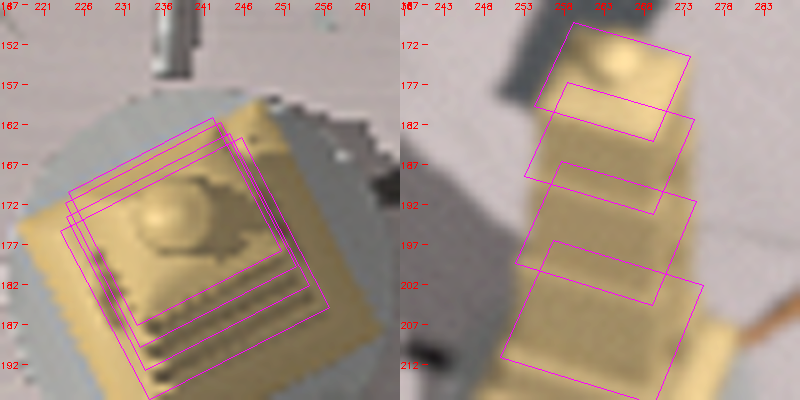

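View pics/top17b.png

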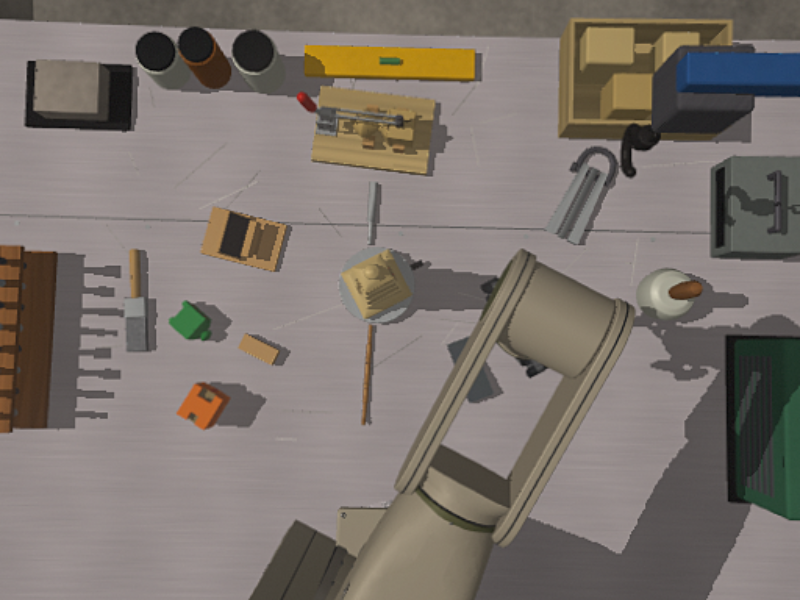

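View pics/scene17b.png

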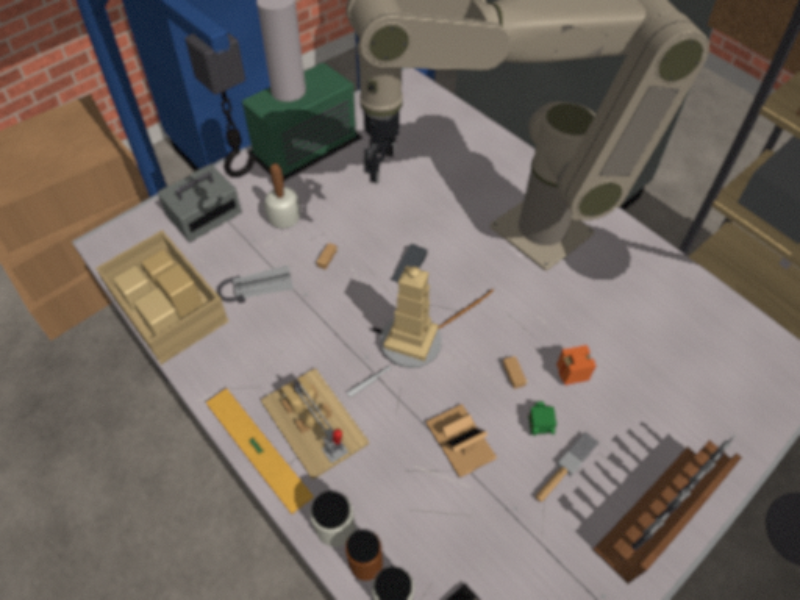

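The full pinnacle stands upright at scene (412,310) and top (376,283), with a small dark +x mark on each course in line and every joint closed. The bystanders and decoys are in their starting spots, and the robot is clear of everything. Handing in.

```bash
python3 -m crank '{"slide":[[0,0,0],[0,0,0],[0,0,0]],"twist":[0,0,0]}'; python3 -c "
from bench import hand_in; print(hand_in())"
```

```text
time: 48.4
tool_pos: [450.5, -163.6, 366.0]
tcp_rot: [180.0, -0.0, 118.9]
ft_force: [-0.2, 0.1, 0.3]
finger_gap: 85.4
the job is handed in; nothing more can be done
None
```

The pinnacle is assembled on the plinth in the order asked, and I handed the job in at 48.4 s. I lowered each stone gently and let go of it before fetching the next.

**Finial:** The tool cannot tilt, so I lifted the finial leaning. I hooked its narrow lug on the empty upper bearer and pulled it upright there, with about 6 to 7 N of sideways force. Then I released it, gripped it again and set it on top.

**Seating:** The heights at which the stones came to rest matched full bedding to about 0.1 mm:

| Stone | Tool height when bedded (mm) | Expected (mm) |
|---|---|---|
| Lower shaft | 116.1 | 116.0 |
| Upper shaft | 180.6 | 180.7 |
| Finial | 231.6 | 231.7 |

**Last pictures:** They show the stack upright and concentric, the wide-lug sides in line and the joints closed. The lewis, wedge, riffler, punch, mallet, brush and both look-alikes are where they started. The gripper was open and clear of everything.

**Disagreements:**
- The two cameras differed by 2 to 4 mm on the plinth and stone positions. I used the top view and the gripper position.
- While I pulled the finial upright, its contact with the bearer came about 3 mm later than predicted, and the grip ended up about 10 mm off centre. I re-gripped it centred on the bearer before placing it.

No force reading I took passed about 9 N, and nothing touched the hook.

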